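# Index the thumb of a prosthetic hand and hang the hand on the rack

## Robot

A 6-joint arm with a two-finger parallel gripper is mounted at the origin on the work surface. World frame = base frame: x ahead of the robot, y to its left, z up, the work surface at z = 0. Lengths are in m, angles in rad, forces in N, time in s.
With the tool pointing down it reaches from about 0.35 to 0.975 m from the base axis. Payload 7.1 kg.
Tool frame: the origin (TCP) lies midway between the tips of the shut fingers; the grasp point (between the pads) lies 19 mm behind it; z points along the fingers, x is the direction in which the jaws open and shut, and the axes are right-handed (so a half turn about z gives the same grasp; the last joint's range is limited). The gripper opens to 88 mm and grips with 3 to 60 N. Pads are 20 mm wide; open, the fingers measure 115 mm over their backs; the gripper's body (75 mm by 178 mm) begins 61 mm behind the grasp point.
Start: joints at [-1.295, 0.423, 1.63, -0, 1.089, -0.019], TCP at [0.182, -0.598, 0.223] pointing down, gripper open.
Joint ranges: [-3, 3], [-0.9, 2.11], [0.09, 2.58], [-1.31, 4.45], [0.11, 2.69], [-2.54, 2.54]. Speed limits (rad/s): [2.39, 2.39, 3.01, 3.14, 3.14, 3.14].

## Interface

Orientations are given as a rotation vector (axis times angle).
In Python, from plant import sensors, cams, manip gives the robot as it stands.
- The arm moves only by the tool step_arm, never from a script. Its argument "deltas" is a list of rows, each a list of 7 numbers: the finger opening in m, from 0 to 0.0878, then the shift along the tool's x, y, z in m, then the turn, a rotation vector about the tool's x, y, z in rad. A call has 1 to 20 rows; each row shifts and turns the pose as measured when the row begins, along the tool's axes as they then stand; what a row does not reach is not made up. A row lasts 1/10 s, in which the tool goes at most 50 mm and 8.59 degrees, less where a joint would pass 70% of its speed; a pose out of reach is approached as far as the arm can. A call is refused whole if a number of a shift passes 0.05 or a number of a turn 0.15, either way. A call with a gripper value outside its range is refused whole. The fingers move at their own pace and stop on an object; "grip_force" is the grip in N (left out, the last holds). Time passes only in rows, so rows that do not move let the fingers close. It gives the time, the measured TCP pose, the force and the opening at its end, in the units of the state.
- sensors.state(): the state, without advancing time (a new reading comes with each control period).
- cams.read_camera(name): name is "scene" or "top" or "wrist"; returns a dict with "image" (480x640x3 uint8, red, green, blue), "range_z" (480x640 float32, m along the optical axis (not along the pixel's ray), 0 where there is no reading), "vfov" (degrees; the focal length in pixels is half the picture's height over the tangent of half this angle, whatever the lens; pixels are square), "cx", "cy" (the principal point, pixels), "world_from_camera" (4x4, takes a point from camera to world coordinates); the wrist camera has in their place "tool_from_camera" (4x4, takes a point from camera to tool coordinates, whose origin is the TCP and whose axes are the tool frame's). Camera axes: x right, y down, z forward; pixel columns grow to the right and rows downward; lengths in m; the calibration is good to about 2 mm. A picture is of the moment at which its call begins: read the wrist's pose just before it.
- manip.job_done(): hands the job in, once; it reports no verdict.
The state is a dict: "time_s": time; "joint_positions": joint angles; "qd": joint speeds; "effort": joint torques, N m; "ee_pos": TCP position; "tool_rot": TCP orientation; "wrist_force": force on the tool from outside, world axes, zero at the start; "torque": the same for the moment, N m; "opening": finger opening in m.
Only numpy, scipy, OpenCV 4.12 (cv2) and the standard library are available. Lean on these libraries where they do the work, as an engineer would, in place of code of your own. Each camera call takes 0.05 s, during which the arm holds its last target.

## Task

Lay the prosthetic hand palm up in the bench cradle and let go of it. There, click its thumb in towards the fingers one notch at a time, letting it settle in each notch, up to the fourth notch counted from wide open (wide open is notch 0) and not beyond. Then hang the hand by its wrist eye on the peg of the sloping rack, lying down the board with the thumb still in the fourth notch, and leave the screwdriver, the bottle and the tape roll where they are.

Things in the scene. Friction and masses are not known exactly. Their poses are not given: they have to be found in the camera images.
- palm_root (a point): White prosthetic hand, 0.34 to 0.51 kg, palm up. Point at the wrist end of the palm, on the centre line, 18 mm above the hand's underside (its back); x points from wrist to fingertips, y to the thumb's side, z out of the palm. Palm: x 0 to 85 mm, 64 wide, 32 thick. Fingertips at x 160, bent up to 40 mm above the underside.
- finger_grip (a point): Point amid the hand's four straight finger roots, 104 mm from palm_root in x, at its height; axes as palm_root. Side by side the fingers measure 61 mm over all in y, level from x 84 to 124 of palm_root, 10 to 26 mm above the underside. With the thumb in the fourth notch, the thumb lies close beside this place and blocks it: take the wrist then.
- wrist_grip (a point): Middle of the hand's flat-sided wrist block, 30 mm from palm_root towards -x, at its height; axes as palm_root. Block 56 long in x (to the palm), 42 wide in y, 36 thick, underside flush with the palm's. At the start blue bins stand 13 mm off both its sides.
- wrist_eye (a point): Centre of the hole in the flat steel eye behind the wrist, 80 mm from palm_root towards -x, at its height (18 mm above the hand's underside); axes as palm_root. Hole 21 mm across, ring 37 mm outside, 6 mm thick, lying in the plane of the palm.
- thumb_root (a point): Point on the thumb's pivot, at mid thickness of the thumb: from palm_root 28 mm in x, 36 in y, 13 in z. Its y axis runs along the thumb to the tip, z out of the palm. The thumb is a round bar 18 mm thick, 77 mm from pivot to tip. It turns on a housing of 22 mm radius, fixed to the palm, top 20 mm above the hand's underside.
- thumb (a joint): Thumb angle, rad. 0: wide open, square to the hand (notch 0, end stop). Grows as the thumb swings in to the fingers, clockwise seen from above. A spring detent holds it in notches 0.314 (18 degrees) apart: notch 4 is 1.257, notch 5 (end stop) 1.571. Starts in notch 0, 1 or 2. Pushed 60 mm from the pivot it takes 4 to 6 N; past half way it snaps on into the next notch.
- cradle_seat (a point): Where palm_root belongs when the hand lies in the bench cradle: 53 mm above the bench, x to the fingers, z up. Fixed. Base plate 150 x 116 x 8 mm; rubber bed 52 wide, x 4 to 96, 35 above the bench carries the palm. Flared cheeks, 3 mm clear of the palm: y- side x 6 to 81, 24 mm above the bed; y+ side x 54 to 81, 16 mm. Two rear stops at x -4, 21 mm high, beside the wrist.
- cradle_foot (a point): Centre of the cradle on the bench, under cradle_seat. The hand's wrist, fingers and thumb stand clear of the cradle, free to be gripped; the hand lies loose in it, its housing held by the y+ cheek in front and the palm by the rear stops.
- rack_peg: Steel peg of the fixed rack, 8 mm thick, 46 long, square to a perforated grey board (180 wide, 300 long) sloping at 45 degrees, its face up towards the robot. Origin at the peg's foot on the board's face, 0.206 m above the bench; z out along the peg, x up the slope, y across. Board's top edge 25 mm above the peg, a 20 mm lip 269 mm below. The hand hangs with its back on the board.
- mat: Dark mat, 310 x 260 x 4 mm, fixed, under the hand at the start (palm_root about over its origin, same axes within 0.03 rad). Two blue bins are fixed on it to either side of the wrist: x -106 to -26 mm, y 33 to 113 either way, 54 mm above the bench.
- screwdriver: Bystander, loose: black-handled screwdriver, 170 mm, lying on the mat on the hand's side away from the thumb.
- glue: Bystander, loose: white bottle, 48 mm across, 115 mm high, standing behind the wrist end of the cradle; origin under its centre.
- tape: Bystander, loose: roll of tape, 76 mm across, 25 mm high, lying beside the cradle, on the side away from the thumb; origin under its centre.
There are look-alikes about, which are no part of the job. What is shaped like the part that bears cradle_seat but brown or red is not meant.

How it is judged:
By the outcome, as a careful person would: the job done as asked, in the order asked, and still so for the second after the job is handed in, with the robot touching nothing.
It also fails if it takes over 70 s, if anything falls off the work surface, if the arm or the gripper's body presses on something with over 40 N, if the wrist force passes 120 N, or if a joint passes its speed limit or range.

## Working session

There is one attempt and no reset: what is moved stays moved. The work goes in short steps, Python scripts to look and compute and a tool call to move; the robot and the scene stay as the last step left them, time stands still between calls to the robot, and variables do not carry over. Pictures are saved under pics/ and viewed, and the job is handed in when it is done.

Besides the shell and the picture viewer there is one more tool, called as name(argument=value, ...) on one line, values as JSON. step_arm: Moves the arm, as the interface text tells. Its arguments: {"type":"object","properties":{"deltas":{"type":"array","items":{"type":"array","items":{"type":"number"}}},"grip_force":{"type":"number"}},"required":["deltas"]}

```bash
ls; mkdir -p pics; cat > h.py <<'E'
import numpy as np, cv2, pickle
from scipy.spatial.transform import Rotation as R
from plant import sensors, cams, manip
def grab(n,save=None):
    s=sensors.state(); c=cams.read_camera(n); c['state']=s
    if 'tool_from_camera' in c:
        T=np.eye(4);T[:3,:3]=R.from_rotvec(s['tool_rot']).as_matrix();T[:3,3]=s['ee_pos'];c['world_from_camera']=T@np.array(c['tool_from_camera'])
    c['f']=240/np.tan(np.radians(c['vfov'])/2)
    if save:
        cv2.imwrite(f'pics/{save}.png',c['image'][:,:,::-1]); pickle.dump(c,open(f'pics/{save}.pkl','wb'))
    return c
def load(s): return pickle.load(open(f'pics/{s}.pkl','rb'))
def cloud(c):
    v,u=np.mgrid[0:480,0:640]; z=c['range_z']
    p=np.stack([(u-c['cx'])/c['f']*z,(v-c['cy'])/c['f']*z,z],-1)
    W=np.array(c['world_from_camera']); q=p@W[:3,:3].T+W[:3,3]; q[z<=0]=np.nan
    return q
def ray(c,u,v,h):
    W=np.array(c['world_from_camera']); d=W[:3,:3]@np.array([(u-c['cx'])/c['f'],(v-c['cy'])/c['f'],1]); o=W[:3,3]
    return o+d*(h-o[2])/d[2]
def proj(c,p):
    W=np.linalg.inv(np.array(c['world_from_camera'])); q=W[:3,:3]@np.array(p)+W[:3,3]
    return q[0]/q[2]*c['f']+c['cx'],q[1]/q[2]*c['f']+c['cy']
E
python3 - <<'E'
from h import *
for n in ['scene','top','wrist']:
    c=grab(n,n+'0'); print(n,c['vfov'],c['cx'],c['cy'],np.round(c['world_from_camera'],3).tolist())
print(sensors.state())
E
```

```text
pics
scene 55.394814024923235 319.47362038207325 239.315365618221 [[-0.832, 0.424, -0.358, 0.881], [0.555, 0.651, -0.518, 0.535], [0.013, -0.629, -0.777, 0.937], [0.0, 0.0, 0.0, 1.0]]
top 55.86245931205474 316.8614906972499 238.72802313382437 [[0.01, -0.985, 0.173, 0.332], [-1.0, -0.01, 0.002, 0.041], [-0.0, -0.173, -0.985, 1.169], [0.0, 0.0, 0.0, 1.0]]
wrist 71.15218714655818 316.89320818365155 234.12931567217836 [[0.291, -0.911, -0.293, 0.264], [-0.957, -0.277, -0.089, -0.574], [-0.0, 0.306, -0.952, 0.384], [0.0, 0.0, 0.0, 1.0]]
{'time_s': 0.15, 'joint_positions': array([-1.29502333e+00,  4.23676487e-01,  1.63047129e+00,  1.42247867e-05,
        1.08859340e+00, -1.90134899e-02]), 'qd': array([-8.07160368e-04, -1.81505337e-03, -3.38932418e-03,  2.22735202e-05,
        1.74976450e-03,  1.34401597e-03]), 'effort': array([ 4.27951272e-04, -5.44981456e+01, -2.73919541e+01,  6.43762015e-02,
        2.04876624e-02, -7.37838241e-05]), 'ee_pos': array([ 0.18149317, -0.59763879,  0.22209024]), 'tool_rot': array([-2.52301826e+00,  1.87069817e+00,  1.41610479e-03]), 'wrist_force': array([-0.36878241, -0.85631048, -0.59532771]), 'torque': array([-0.02592454, -0.02646675, -0.03682834]), 'opening': 0.08783329153013925}
```

View pics/scene0.png

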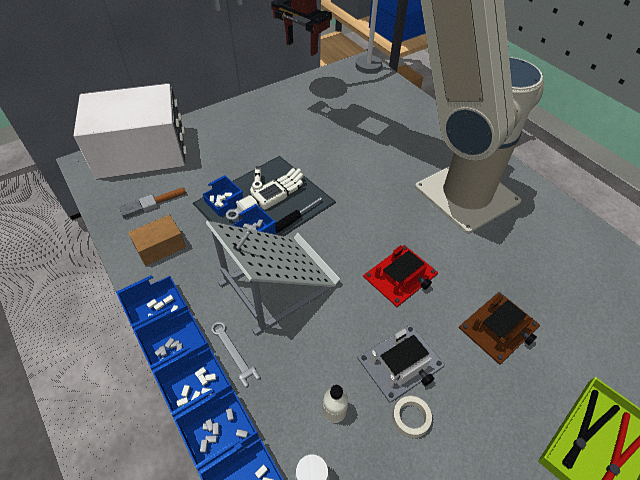

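View pics/top0.png

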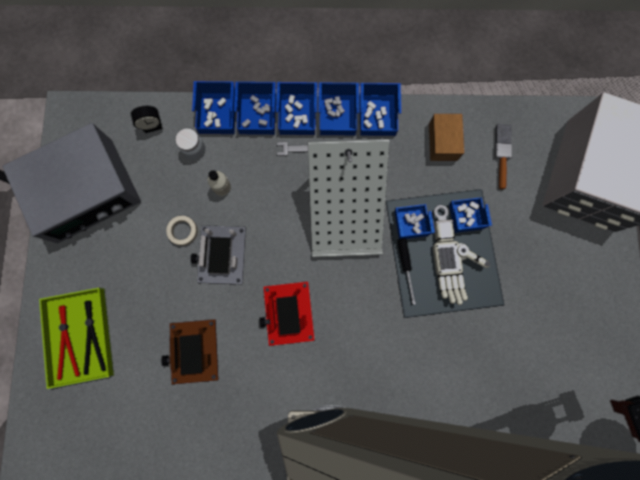

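View pics/wrist0.png

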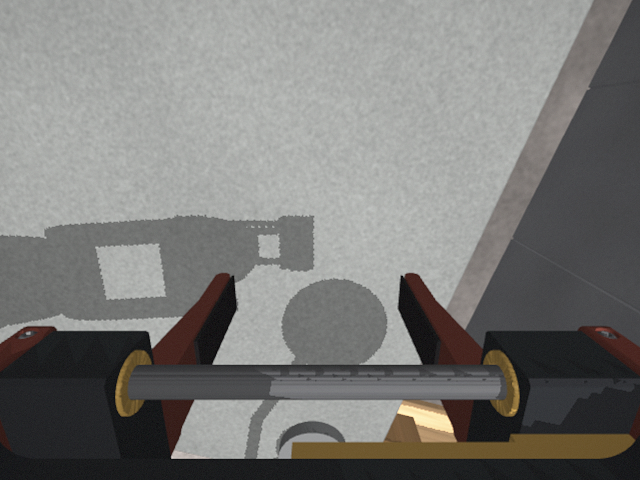

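```bash
python3 - <<'E'
from h import *
c=load('top0'); im=c['image'][:,:,::-1]
a=cv2.resize(im[185:320,385:510],None,fx=4,fy=4,interpolation=cv2.INTER_CUBIC)
b=cv2.resize(im[160:300,150:260],None,fx=4,fy=4,interpolation=cv2.INTER_CUBIC)
cv2.imwrite('pics/ca.png',a);cv2.imwrite('pics/cb.png',b)
b=cv2.resize(im[130:270,300:400],None,fx=4,fy=4,interpolation=cv2.INTER_CUBIC); cv2.imwrite('pics/cc.png',b)
P=cloud(c)
for u,v in [(450,255),(445,225),(221,255),(221,250),(205,255),(181,218),(350,152),(345,200),(345,250),(443,212),(420,300)]: print(u,v,P[v,u].round(4))
E
```

```text
450 255 [ 0.4924 -0.2934  0.0373]
445 225 [ 0.5684 -0.2822  0.0427]
221 255 [0.4871 0.2849 0.0335]
221 250 [0.4996 0.2851 0.0356]
205 255 [0.4867 0.3253 0.034 ]
181 218 [0.5844 0.3956 0.022 ]
350 152 [ 0.698  -0.0295  0.2076]
345 200 [ 0.6114 -0.0237  0.1178]
345 250 [ 0.5045 -0.0294  0.0241]
443 212 [ 0.6116 -0.2894  0.0041]
420 300 [ 0.3804 -0.2213  0.0065]
```

View pics/ca.png

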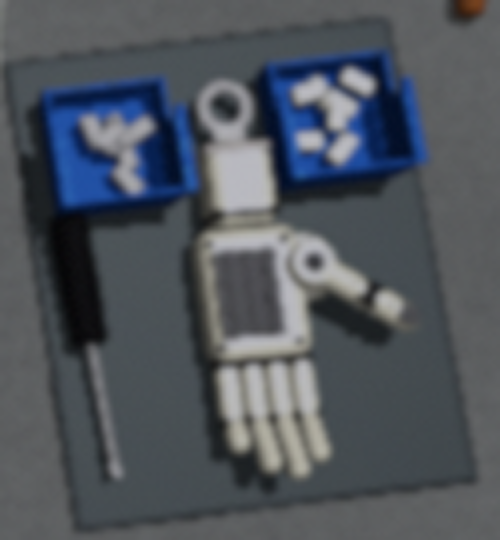

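View pics/cb.png

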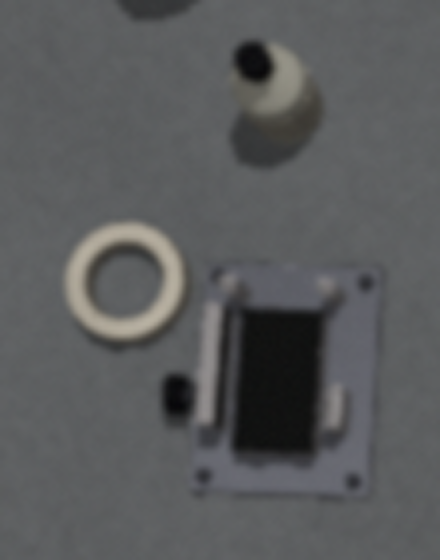

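View pics/cc.png

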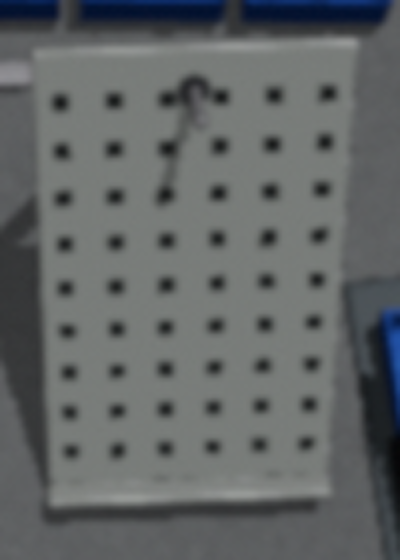

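```bash
python3 - <<'E'
from h import *
c=load('top0'); 
def cp(x,y,ox,oy,h): return ray(c,(x+.5)/4-.5+ox,(y+.5)/4-.5+oy,h)
e=cp(226,108,385,185,.025); f=cp(268,388,385,185,.03); print('eye',e,'fing',f)
d=f-e; print('yaw x',np.degrees(np.arctan2(d[1],d[0])),np.linalg.norm(d[:2]))
r=cp(313,262,385,185,.04); t=cp(405,315,385,185,.04); d2=t-r; print(r,t,np.degrees(np.arctan2(d2[1],d2[0])),np.linalg.norm(d2[:2]))
# cradle plate holes/ corners
for x,y in [(212,262),(385,268),(370,497),(195,492)]: print('plate',cp(x,y,150,160,.008).round(4))
for x,y in [(243,310),(324,310),(317,453),(232,453)]: print('bed',cp(x,y,150,160,.035).round(4))
# rack: board corners in depth
P=cloud(c)
m=np.zeros((480,640),bool); m[150:245,318:378]=1
q=P[m]; q=q[np.isfinite(q).all(1)]
for it in range(5):
    ce=q.mean(0); u,s,vt=np.linalg.svd(q-ce); n=vt[2]; dd=(q-ce)@n; q=q[abs(dd)<2*abs(dd).std()+1e-4]
n*=np.sign(n[2]); print('board n',n,ce,dd.std())
print('glue',ray(c,218,183,.06)); print(np.array(load('wrist0')['tool_from_camera']).round(3).tolist())
E
```

```text
eye [ 0.60748742 -0.27862251  0.025     ] fing [ 0.4260141  -0.29684253  0.03      ]
yaw x -174.26668741759437 0.1823856745043619
[ 0.504802   -0.32552083  0.04      ] [ 0.47177983 -0.38165456  0.04      ] -120.46730903071747 0.06512649136300779
plate [0.569  0.3422 0.008 ]
plate [0.5661 0.2288 0.008 ]
plate [0.4167 0.2329 0.008 ]
plate [0.4187 0.345  0.008 ]
bed [0.5325 0.3138 0.035 ]
bed [0.5331 0.2622 0.035 ]
bed [0.4419 0.2627 0.035 ]
bed [0.4414 0.316  0.035 ]
board n [-0.70660423 -0.03143377  0.70691045] [ 0.6130783  -0.02939286  0.1205064 ] 0.0004775541255620315
glue [0.66801578 0.2954803  0.06      ]
[[1.0, 0.0, 0.001, 0.001], [-0.001, 0.952, 0.306, -0.085], [-0.001, -0.306, 0.952, -0.162], [0.0, 0.0, 0.0, 1.0]]
```

```bash
cat >> h.py <<'E'
def frame(y,z):
    y=np.array(y,float);z=np.array(z,float);z/=np.linalg.norm(z);y-=z*(y@z);y/=np.linalg.norm(y)
    return np.stack([np.cross(y,z),y,z],1)
def down(yawdeg): # tool y along yaw
    a=np.radians(yawdeg); return frame([np.cos(a),np.sin(a),0],[0,0,-1])
def go(pos,Rt):
    s=sensors.state(); R0=R.from_rotvec(s['tool_rot']).as_matrix()
    d=R0.T@(np.array(pos)-s['ee_pos']); w=R.from_matrix(R0.T@Rt).as_rotvec()
    print('t',round(s['time_s'],2),'pos',s['ee_pos'].round(4),'shift(tool)',d.round(4),'turn',w.round(4),'world turn',(R0@w).round(3))
    return d,w
E
python3 - <<'E'
from h import *
go([0.425,-0.297,0.22],down(-174.3))
E
```

```text
t 0.15 pos [ 0.1815 -0.5976  0.2221] shift(tool) [-0.2169 -0.3203  0.0024] turn [1.000e-04 1.100e-03 1.953e-01] world turn [-0.001 -0.    -0.195]
```

step_arm(deltas=[[0.0878,-0.024,-0.036,0,0,0,0],[0.0878,-0.024,-0.036,0,0,0,0],[0.0878,-0.024,-0.036,0,0,0,0],[0.0878,-0.024,-0.036,0,0,0,0],[0.0878,-0.024,-0.036,0,0,0,0],[0.0878,-0.024,-0.036,0,0,0,0],[0.0878,-0.024,-0.036,0,0,0,0],[0.0878,-0.024,-0.036,0,0,0,0],[0.0878,-0.024,-0.036,0,0,0,0],[0.0878,0,0,0,0,0,0.1],[0.0878,0,0,0,0,0,0.1]])

```text
time_s: 1.25
ee_pos: [0.437, -0.2851, 0.2199]
tool_rot: [-2.315, 2.122, 0.004]
wrist_force: [-0.5, -0.1, -0.7]
opening: 0.0879
```

```bash
python3 - <<'E'
from h import *
go([0.425,-0.297,0.22],down(-174.3))
c=grab('wrist','w1')
E
```

```text
t 1.25 pos [ 0.437  -0.2851  0.2199] shift(tool) [ 0.0108  0.013  -0.0001] turn [ 0.0011  0.0023 -0.0124] world turn [-0.002 -0.001  0.012]
```

View pics/w1.png

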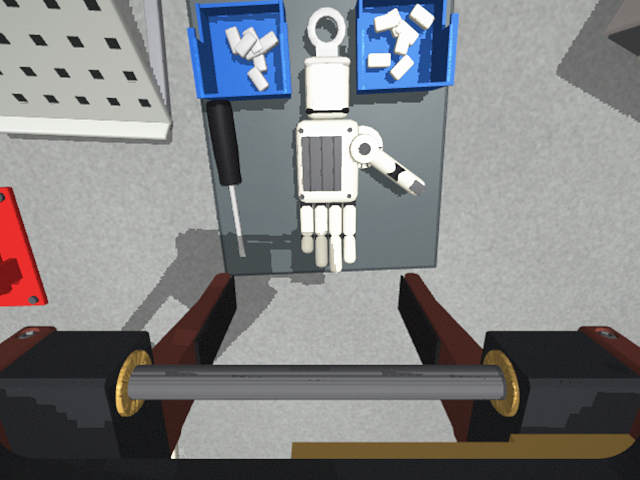

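```bash
python3 - <<'E'
from h import *
c=load('w1'); im=c['image'][:,:,::-1]
b=cv2.resize(im[0:280,270:440],None,fx=3,fy=3,interpolation=cv2.INTER_CUBIC); cv2.imwrite('pics/w1c.png',b[:800])
P=cloud(c)
for u,v in [(326,80),(328,210),(321,220),(349,220),(400,175),(365,148),(290,150),(250,250)]: print(u,v,P[v,u].round(4))
g=im.astype(int); w=(g.min(2)>120)
for v in (212,218,224,228): 
    xs=np.where(w[v,280:380])[0]+280; print(v,xs.min(),xs.max(), ray(c,xs.min()-.5,v,.022).round(4),ray(c,xs.max()+.5,v,.022).round(4))
for v in (70,90): 
    xs=np.where(w[v,298:356])[0]+298; print(v,xs.min(),xs.max(), ray(c,xs.min()-.5,v,.04).round(4),ray(c,xs.max()+.5,v,.04).round(4))
E
```

```text
326 80 [ 0.5638 -0.2834  0.0396]
328 210 [ 0.4365 -0.2982  0.0254]
321 220 [ 0.4256 -0.2915  0.0291]
349 220 [ 0.4282 -0.3219  0.029 ]
400 175 [ 0.4831 -0.3656  0.0434]
365 148 [ 0.5061 -0.3271  0.0443]
290 150 [ 0.4949 -0.2515  0.0054]
250 250 [ 0.3742 -0.211   0.0048]
212 300 356 [ 0.4306 -0.2673  0.022 ] [ 0.4362 -0.33    0.022 ]
218 300 355 [ 0.4238 -0.2678  0.022 ] [ 0.4293 -0.3297  0.022 ]
224 301 355 [ 0.417  -0.2694  0.022 ] [ 0.4224 -0.3306  0.022 ]
228 301 355 [ 0.4123 -0.2698  0.022 ] [ 0.4178 -0.3311  0.022 ]
70 298 349 [ 0.5698 -0.2563  0.04  ] [ 0.574  -0.3042  0.04  ]
90 298 348 [ 0.5528 -0.2575  0.04  ] [ 0.557  -0.3053  0.04  ]
```

View pics/w1c.png

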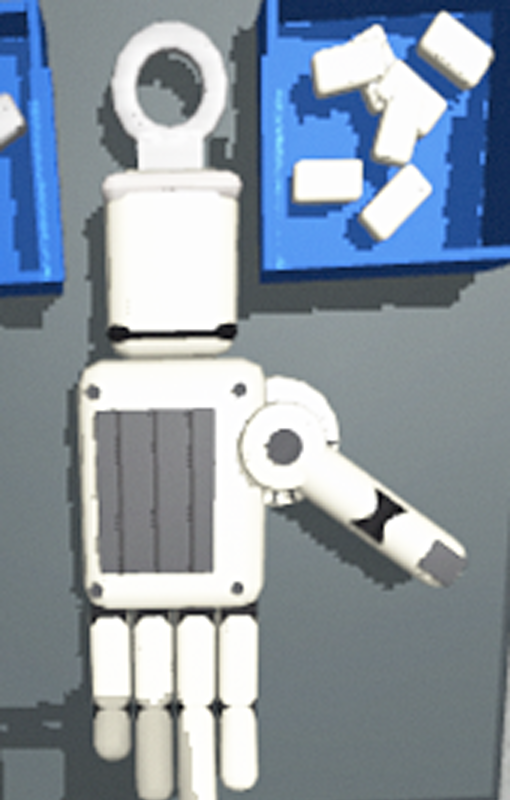

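```bash
python3 - <<'E'
from h import *
c=load('w1')
def cp(x,y,h): return ray(c,(x+.5)/3-.5+270,(y+.5)/3-.5,h)
eye=(cp(170,87,.025)); 
fl=cp(91,660,.020);fr=cp(258,660,.020); f=(fl+fr)/2
fk=cp(174,704,.028); 
d=f-eye; yaw=np.degrees(np.arctan2(d[1],d[0])); print(eye,f,fk,yaw,np.linalg.norm(d[:2]),np.linalg.norm((fl-fr)[:2]))
r=cp(286,446,.044);t=cp(455,570,.04); d2=t-r; print(r,t,np.degrees(np.arctan2(d2[1],d2[0]))-yaw)
w=fr-fl; print('perp yaw',np.degrees(np.arctan2(w[1],w[0]))-90)
x=d[:2]/np.linalg.norm(d[:2]); y=np.array([-x[1],x[0]])
pal=eye[:2]+.08*x; print('palm from eye',pal,'pivot rel',(r[:2]-pal)@x,(r[:2]-pal)@y)
E
```

```text
[ 0.609184   -0.27970466  0.025     ] [ 0.42412253 -0.29943264  0.02      ] [ 0.40951517 -0.30044756  0.028     ] -173.91511784549925 0.18611002822412895 0.06221039345747189
[ 0.50575083 -0.32719448  0.044     ] [ 0.469776   -0.39075954  0.04      ] 54.407300999829445
perp yaw -174.94188582932034
palm from eye [ 0.52963473 -0.2881848 ] pivot rel 0.02788442811404119 0.036258163104024646
```

```bash
python3 - <<'E'
from h import *
go([0.430,-0.299,0.22],down(-174.2))
E
```

```text
t 1.3 pos [ 0.4369 -0.2852  0.2199] shift(tool) [ 0.0132  0.008  -0.0001] turn [ 0.0008  0.0025 -0.0198] world turn [-0.002 -0.001  0.02 ]
```

step_arm(deltas=[[0.0878,0.013,0.008,0,0,0.002,-0.012],[0.0878,0,0,0.03,0,0,0],[0.0878,0,0,0.03,0,0,0],[0.0878,0,0,0.03,0,0,0],[0.0878,0,0,0.03,0,0,0]])

```text
time_s: 1.8
ee_pos: [0.4309, -0.3066, 0.101]
tool_rot: [2.337, -2.099, 0.018]
wrist_force: [-0.3, -1.0, -0.3]
opening: 0.0876
```

```bash
python3 - <<'E'
from h import *
go([0.430,-0.299,0.008],down(-174.2))
c=grab('wrist','w2')
E
```

```text
t 1.8 pos [ 0.4309 -0.3066  0.101 ] shift(tool) [-0.0085  0.0007  0.0929] turn [-0.0072 -0.0088  0.0062] world turn [ 0.008  0.008 -0.006]
```

View pics/w2.png

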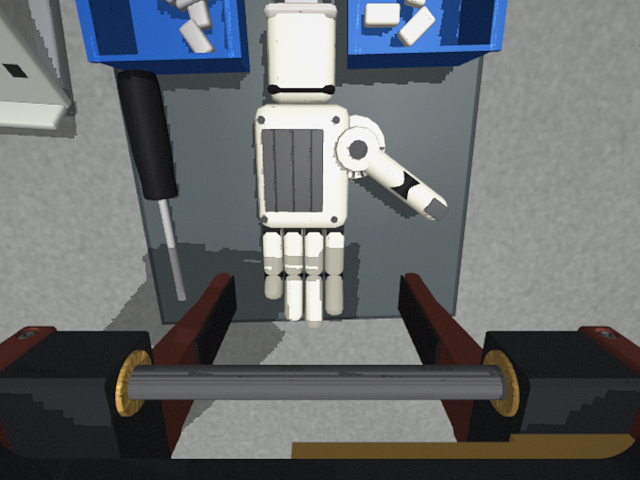

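step_arm(deltas=[[0.0878,-0.008,0,0.01,-0.007,-0.009,0.006],[0.0878,0,0,0.03,0,0,0],[0.0878,0,0,0,0,0,0]])

```text
time_s: 2.15
ee_pos: [0.4257, -0.2983, 0.0554]
tool_rot: [2.331, -2.105, -0.015]
wrist_force: [-0.1, 0.4, -0.1]
opening: 0.0879
```

```bash
python3 - <<'E'
from h import *
go([0.430,-0.299,0.008],down(-174.2))
E
```

```text
t 2.15 pos [ 0.4257 -0.2983  0.0554] shift(tool) [ 0.0015 -0.0046  0.0474] turn [0.0072 0.0068 0.0009] world turn [-0.006 -0.008 -0.001]
```

step_arm(deltas=[[0.0878,0.001,-0.004,0.01,0.006,0.006,0],[0.0878,0,0,0.012,0,0,0],[0.0878,0,0,0.012,0,0,0],[0.0878,0,0,0,0,0,0]])

```text
time_s: 2.55
ee_pos: [0.4322, -0.3009, 0.0229]
tool_rot: [-2.333, 2.104, -0.008]
wrist_force: [0.5, -0.5, 0.3]
opening: 0.088
```

```bash
python3 - <<'E'
from h import *
go([0.430,-0.299,0.008],down(-174.2))
E
```

```text
t 2.55 pos [ 0.4322 -0.3009  0.0229] shift(tool) [-0.0022  0.002   0.0149] turn [-0.0036 -0.0035  0.002 ] world turn [ 0.003  0.004 -0.002]
```

Close; final descent then grip.

step_arm(deltas=[[0.0878,-0.001,0.001,0.007,-0.002,-0.002,0],[0.0878,0,0,0.006,0,0,0],[0.0878,0,0,0,0,0,0]])

```text
time_s: 2.85
ee_pos: [0.4315, -0.3002, 0.0094]
tool_rot: [-2.333, 2.103, -0.005]
wrist_force: [0.1, -0.5, -0.1]
opening: 0.0877
```

```bash
python3 - <<'E'
from h import *
go([0.430,-0.299,0.008],down(-174.2)); grab('wrist','w3')
E
```

```text
t 2.85 pos [ 0.4315 -0.3002  0.0094] shift(tool) [-0.0014  0.0014  0.0014] turn [-0.0022 -0.002   0.0023] world turn [ 0.002  0.002 -0.002]
```

View pics/w3.png

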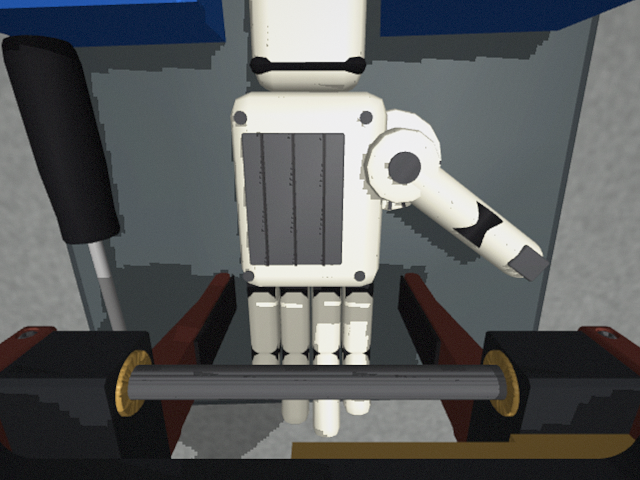

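step_arm(deltas=[[0.05,-0.001,0,0.001,0,0,0],[0.05,0,0,0,0,0,0],[0.05,0,0,0,0,0,0],[0.05,0,0,0,0,0,0],[0.05,0,0,0,0,0,0]], grip_force=60)

```text
time_s: 3.4
ee_pos: [0.4316, -0.2991, 0.0091]
tool_rot: [-2.333, 2.103, -0.005]
wrist_force: [0.6, -0.1, -2.5]
opening: 0.0607
```

Gripped at 60.7 mm (matches 61). Lift.

step_arm(deltas=[[0.05,0,0,-0.01,0,0,0],[0.05,0,0,-0.015,0,0,0],[0.05,0,0,-0.02,0,0,0],[0.05,0,0,-0.03,0,0,0],[0.05,0,0,-0.03,0,0,0],[0.05,0,0,0,0,0,0],[0.05,0,0,0,0,0,0]])

```text
time_s: 4.1
ee_pos: [0.4276, -0.2967, 0.1173]
tool_rot: [2.333, -2.102, -0.009]
wrist_force: [0.1, 0.1, -5.1]
opening: 0.0606
```

```bash
python3 - <<'E'
from h import *
go([0.430,-0.299,0.3],down(-174.2)); c=grab('wrist','w4'); print(sensors.state()['wrist_force'])
P=cloud(c)
for u,v in [(309,100),(309,250),(307,30),(300,60),(309,280)]: print(u,v,P[v,u].round(4))
E
```

```text
t 4.1 pos [ 0.4276 -0.2967  0.1173] shift(tool) [ 0.002  -0.0012 -0.1827] turn [0.0048 0.0033 0.0032] world turn [-0.003 -0.005 -0.003]
[ 0.35686946 -0.4942118  -4.45600286]
309 100 [ 0.5223 -0.2849  0.1391]
309 250 [ 0.4624 -0.2909  0.1442]
307 30 [ 0.5441 -0.2822  0.1469]
300 60 [ 0.5345 -0.2807  0.147 ]
309 280 [ 0.4476 -0.2923  0.1428]
```

View pics/w4.png

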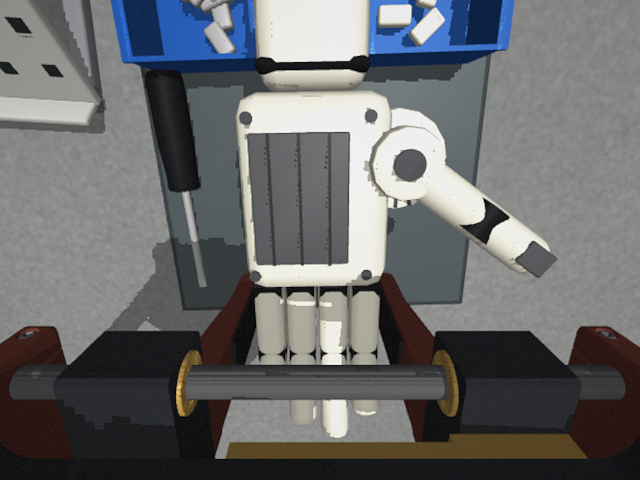

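```bash
python3 - <<'E'
from h import *
c=load('w4'); im=c['image'][:,:,::-1]
cv2.imwrite('pics/w4c.png',cv2.resize(im[0:300,225:425],None,fx=2.66,fy=2.66,interpolation=cv2.INTER_CUBIC)[:800])
# tool-frame cloud
T=np.array(c['tool_from_camera']); v,u=np.mgrid[0:480,0:640]; z=c['range_z']
p=np.stack([(u-c['cx'])/c['f']*z,(v-c['cy'])/c['f']*z,z],-1)@T[:3,:3].T+T[:3,3]
q=p[110:265,260:360].reshape(-1,3); A=np.c_[q[:,:2],np.ones(len(q))]
k=np.ones(len(q),bool)
for i in range(5):
    s=np.linalg.lstsq(A[k],q[k,2],rcond=None)[0]; r=q[:,2]-A@s; k=abs(r)<2*r[k].std()
print(s, np.degrees(s[:2]), r[k].std())
E
```

```text
[ 0.02121563 -0.02671718 -0.02898911] [ 1.21556607 -1.53078175] 0.000652720732378109
```

View pics/w4c.png

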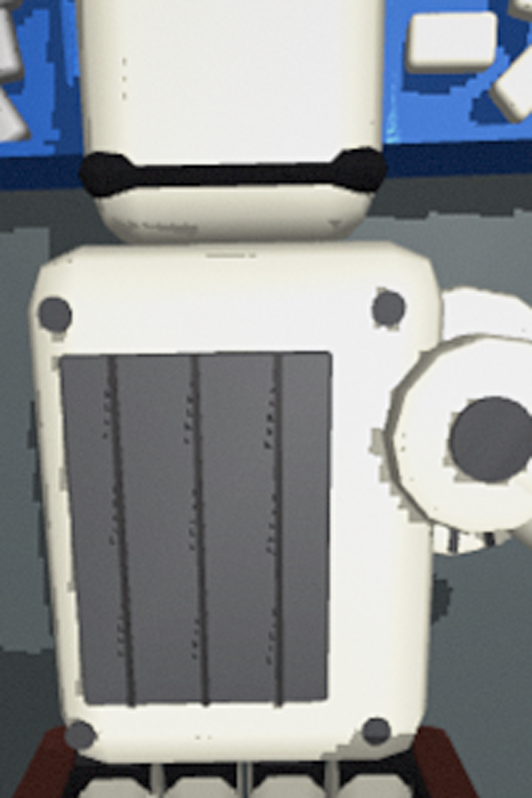

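```bash
python3 - <<'E'
from h import *
c=load('w4'); T=np.array(c['tool_from_camera']); s=np.array([.0212,-.0267,-.029])
def tp(x,y,dz=0):
    u=(x+.5)/2.66-.5+225; v=(y+.5)/2.66-.5
    d=T[:3,:3]@np.array([(u-c['cx'])/c['f'],(v-c['cy'])/c['f'],1]); o=T[:3,3]
    t=(s[0]*o[0]+s[1]*o[1]+s[2]+dz-o[2])/(d[2]-s[0]*d[0]-s[1]*d[1]); return o+t*d
a=[tp(*q) for q in [(55,315),(388,307),(82,735),(376,731)]]
a=np.array(a); print(a.round(4)); b=(a[0]+a[1])/2; f=(a[2]+a[3])/2; d=f-b; print('centers',b,f,'yaw from tool y',np.degrees(np.arctan2(-d[0],d[1])))
print('rear edge',tp(235,243),'front',tp(235,760),'pivot',tp(490,438,-.008))
E
```

```text
[[-0.026  -0.0885 -0.0272]
 [ 0.0216 -0.0896 -0.0261]
 [-0.0255 -0.0237 -0.0289]
 [ 0.0226 -0.0239 -0.0279]]
centers [-0.00221197 -0.08905215 -0.0266692 ] [-0.00140814 -0.02379556 -0.02839451] yaw from tool y -0.7057349284243609
rear edge [-0.00032237 -0.09806926 -0.02638839] front [-0.00051624 -0.01896722 -0.02850452] pivot [ 0.03560769 -0.07199482 -0.03432286]
```

```bash
python3 - <<'E'
from h import *
for n,roi,thr in [('top0',(195,230,245,280),38),('scene0',(365,325,445,385),45)]:
    c=load(n); im=c['image']; x0,y0,x1,y1=roi
    sub=im[y0:y1,x0:x1]; up=cv2.resize(sub,None,fx=6,fy=6,interpolation=cv2.INTER_CUBIC); g=up.max(2)
    m=(g<thr).astype(np.uint8); m=cv2.morphologyEx(m,cv2.MORPH_OPEN,np.ones((9,9)))
    cs,_=cv2.findContours(m,0,2); k=max(cs,key=cv2.contourArea)
    vis=up[:,:,::-1].copy(); cv2.drawContours(vis,[k],-1,(0,0,255),1); cv2.imwrite(f'pics/bed_{n}.png',vis)
    pts=np.array([ray(c,(p[0]+.5)/6-.5+x0,(p[1]+.5)/6-.5+y0,.035)[:2] for p in k[:,0]],np.float32)
    r=cv2.minAreaRect(pts*1000); print(n,r)
E
```

```text
top0 ((486.9771728515625, 289.82769775390625), (50.49374008178711, 89.79634857177734), 88.7230453491211)
scene0 ((488.66778564453125, 290.82525634765625), (53.50847625732422, 93.08723449707031), 88.836669921875)
```

View pics/bed_top0.png

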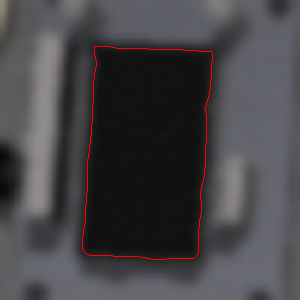

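View pics/bed_scene0.png

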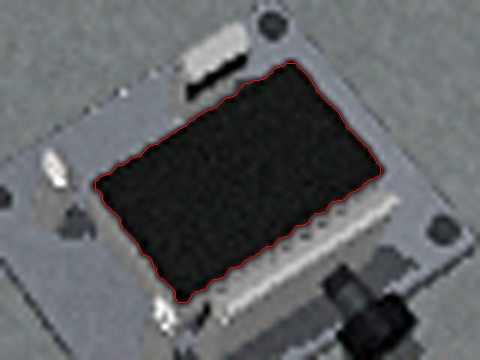

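step_arm(deltas=[[0.05,0,0,-0.02,0,0,0],[0.05,0,0,-0.03,0,0,0],[0.05,0,0,-0.035,0,0,0],[0.05,0,0,-0.035,0,0,0],[0.05,-0.015,0,-0.02,0,0,0],[0.05,-0.03,0,0,0,0,0],[0.05,-0.035,0,0,0,0,0.02],[0.05,-0.035,0,0,0,0,0.02],[0.05,-0.035,0,0,0,0,0.02],[0.05,-0.035,0,0,0,0,0.02],[0.05,-0.035,0,0,0,0,0.02],[0.05,-0.035,0,0,0,0,0.02],[0.05,-0.035,0,0,0,0,0],[0.05,-0.035,0,0,0,0,0],[0.05,-0.035,0,0,0,0,0],[0.05,-0.02,0,0,0,0,0],[0.05,0,0,0,0,0,0]])

```text
time_s: 5.85
ee_pos: [0.4013, 0.0991, 0.2411]
tool_rot: [2.176, -2.232, -0.076]
wrist_force: [0.3, -0.2, -5.1]
opening: 0.0606
```

```bash
python3 - <<'E'
from h import *
go([0.437,0.14,0.25],down(178.8)); c=grab('wrist','w5')
E
```

```text
t 5.85 pos [0.4013 0.0991 0.2411] shift(tool) [-0.042  -0.0342 -0.01  ] turn [ 0.0519  0.0171 -0.0045] world turn [-0.018 -0.052  0.004]
```

View pics/w5.png

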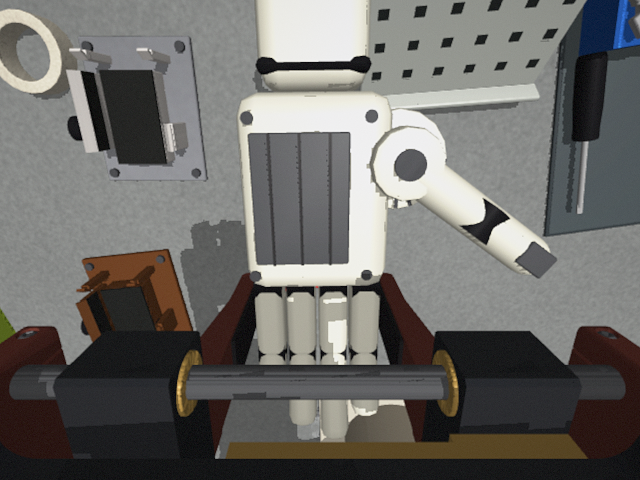

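```bash
python3 - <<'E'
from h import *
c=load('w5'); im=c['image']; x0,y0,x1,y1=95,62,175,170
sub=im[y0:y1,x0:x1]; up=cv2.resize(sub,None,fx=6,fy=6,interpolation=cv2.INTER_CUBIC); g=up.max(2)
m=(g<50).astype(np.uint8); m=cv2.morphologyEx(m,cv2.MORPH_OPEN,np.ones((15,15)))
cs,_=cv2.findContours(m,0,2); k=max(cs,key=cv2.contourArea)
vis=up[:,:,::-1].copy(); cv2.drawContours(vis,[k],-1,(0,0,255),1); cv2.imwrite('pics/bed_w5.png',vis[:600])
pts=np.array([ray(c,(p[0]+.5)/6-.5+x0,(p[1]+.5)/6-.5+y0,.035)[:2] for p in k[:,0]],np.float32)
print(cv2.minAreaRect(pts*1000)); print(c['state']['qd'].round(3))
for u,v in [(82,38),(193,37),(206,180),(110,178)]: print(ray(c,u,v,.008).round(4))
P=cloud(c); print(P[120,135],P[60,170], P[165,115])
E
```

```text
((488.5511474609375, 287.9462890625), (52.559593200683594, 90.80638122558594), 88.64421081542969)
[-0.002  0.016  0.023 -0.018 -0.002 -0.015]
[0.5674 0.3394 0.008 ]
[0.5651 0.2245 0.008 ]
[0.4178 0.2322 0.008 ]
[0.4226 0.3459 0.008 ]
[0.48710602 0.28775449 0.03446626] [0.54461114 0.25133448 0.00950083] [0.43771404 0.33603903 0.00842922]
```

View pics/bed_w5.png

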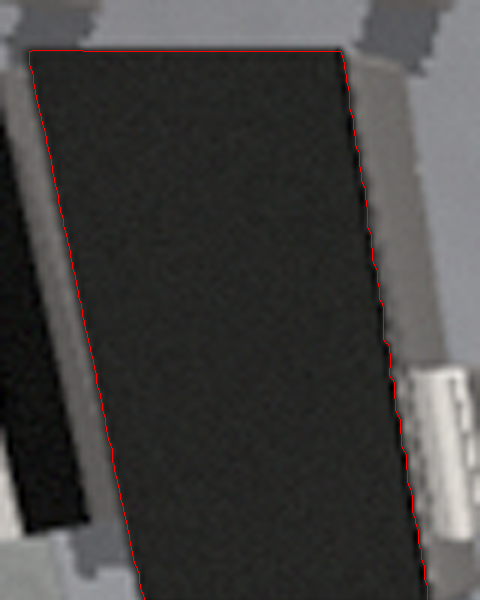

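```bash
python3 - <<'E'
from h import *
for n,roi in [('top0',(200,160,240,205)),('scene0',(315,380,360,430))]:
    c=load(n); P=cloud(c); x0,y0,x1,y1=roi; q=P[y0:y1,x0:x1].reshape(-1,3); q=q[np.isfinite(q).all(1)]
    for lo,hi in [(.02,.04),(.04,.07),(.07,.09),(.09,.13)]:
        k=q[(q[:,2]>lo)&(q[:,2]<hi)]; print(n,lo,len(k),k.min(0).round(4) if len(k) else '',k.max(0).round(4) if len(k) else '')
go([0.438,0.2895,0.2],down(178.7))
E
```

```text
top0 0.02 50 [0.6499 0.2743 0.0209] [0.6821 0.3151 0.0399]
top0 0.04 89 [0.6498 0.2738 0.0422] [0.6966 0.3184 0.0699]
top0 0.07 169 [0.6514 0.2758 0.0701] [0.6942 0.3208 0.0899]
top0 0.09 101 [0.6626 0.2866 0.09  ] [0.6853 0.3095 0.1207]
scene0 0.02 76 [0.6601 0.291  0.0205] [0.6977 0.323  0.0398]
scene0 0.04 170 [0.6501 0.2831 0.0402] [0.6975 0.3228 0.07  ]
scene0 0.07 298 [0.6512 0.2762 0.0701] [0.6957 0.3209 0.0899]
scene0 0.09 167 [0.6627 0.2879 0.0904] [0.6845 0.3113 0.1172]
t 5.9 pos [0.4009 0.0981 0.2409] shift(tool) [-0.1916 -0.0343  0.0423] turn [ 0.0527  0.0164 -0.003 ] world turn [-0.018 -0.052  0.003]
```

step_arm(deltas=[[0.05,-0.01,-0.005,0,0.025,0.008,0],[0.05,-0.025,-0.007,0,0.02,0.006,0],[0.05,-0.035,-0.007,0,0,0,0],[0.05,-0.035,-0.007,0.01,0,0,0],[0.05,-0.035,-0.004,0.01,0,0,0],[0.05,-0.025,0,0.01,0,0,0],[0.05,-0.01,0,0,0,0,0],[0.05,0,0,0,0,0,0]])

```text
time_s: 6.7
ee_pos: [0.4352, 0.268, 0.2017]
tool_rot: [2.17, -2.247, -0.013]
wrist_force: [1.1, -0.0, -4.1]
opening: 0.06
```

```bash
python3 - <<'E'
from h import *
go([0.438,0.2895,0.12],down(178.7))
E
```

```text
t 6.7 pos [0.4352 0.268  0.2017] shift(tool) [-0.0221 -0.0035  0.0815] turn [ 0.018  -0.0066 -0.0123] world turn [ 0.006 -0.018  0.012]
```

step_arm(deltas=[[0.05,-0.012,-0.002,0.01,0.02,-0.004,-0.008],[0.05,-0.01,-0.001,0.02,0.015,-0.003,-0.004],[0.05,0,0,0.02,0,0,0],[0.05,0,0,0.02,0,0,0],[0.05,0,0,0,0,0,0],[0.05,0,0,0,0,0,0]])

```text
time_s: 7.3
ee_pos: [0.4414, 0.2812, 0.1309]
tool_rot: [-2.182, 2.246, -0.023]
wrist_force: [-0.2, 0.6, -4.2]
opening: 0.0608
```

```bash
python3 - <<'E'
from h import *
go([0.438,0.2895,0.095],down(178.7)); grab('wrist','w6'); grab('scene','s6')
c=load('s6'); cv2.imwrite('pics/s6c.png',cv2.resize(c['image'][270:440,300:500,::-1],None,fx=3,fy=3,interpolation=cv2.INTER_CUBIC))
E
```

```text
t 7.3 pos [0.4414 0.2812 0.1309] shift(tool) [-0.0083  0.0042  0.0358] turn [-0.0177 -0.0027 -0.0061] world turn [0.003 0.018 0.006]
```

View pics/w6.png

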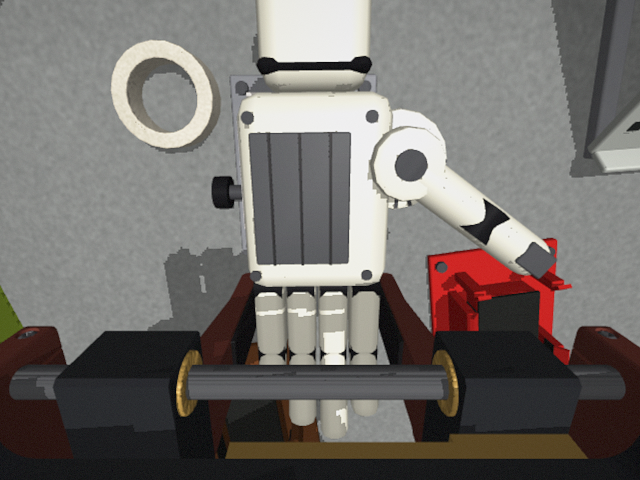

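View pics/s6c.png

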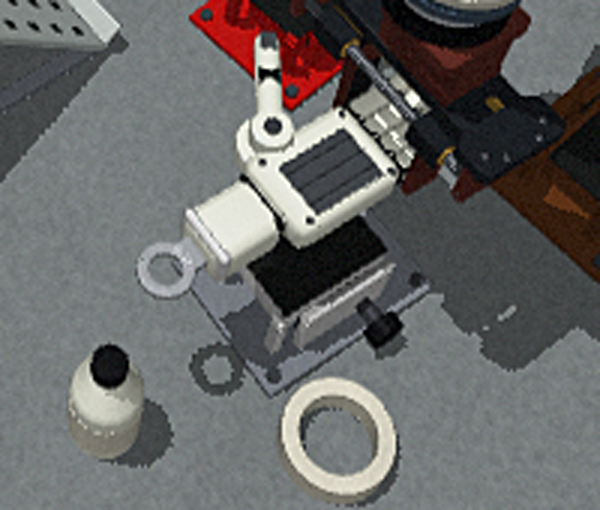

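```bash
python3 - <<'E'
from h import *
c=load('top0'); P=cloud(c)
q=P[278:348,258:318].reshape(-1,3); im=c['image'][278:348,258:318].reshape(-1,3).astype(int)
k=q[(im[:,0]>90)&(im[:,1]<60)]; print(k.min(0),k.max(0)); k2=k[k[:,2]>.025]; print(k2.min(0),k2.max(0))
for u,v in [(264,286),(311,283),(314,342),(269,346)]: print(ray(c,u,v,.008).round(3))
E
```

```text
[nan nan nan] [nan nan nan]
[0.30535421 0.06756394 0.02511199] [0.40466211 0.16032201 0.06449462]
[0.412 0.177 0.008]
[0.421 0.057 0.008]
[0.273 0.047 0.008]
[0.262 0.16  0.008]
```

step_arm(deltas=[[0.05,-0.006,0.003,0.008,0,-0.002,-0.004],[0.05,-0.002,0.001,0.01,0,0,0],[0.05,0,0,0.008,0,0,0],[0.05,0,0,0,0,0,0]])

```text
time_s: 7.8
ee_pos: [0.4394, 0.291, 0.1057]
tool_rot: [-2.182, 2.236, -0.022]
wrist_force: [-1.0, -0.6, -5.5]
opening: 0.0604
```

```bash
python3 - <<'E'
from h import *
go([0.438,0.2895,0.095],down(178.7))
E
```

```text
t 7.8 pos [0.4394 0.291  0.1057] shift(tool) [0.0015 0.0016 0.0106] turn [-0.0224  0.0027 -0.0017] world turn [-0.002  0.022  0.002]
```

step_arm(deltas=[[0.05,0.001,0.001,0.008,-0.004,0.002,0],[0.05,0,0,0.006,0,0,0],[0.05,0,0,0,0,0,0]])

```text
time_s: 8.1
ee_pos: [0.4384, 0.2901, 0.0901]
tool_rot: [-2.186, 2.239, -0.02]
wrist_force: [1.1, 0.6, -4.7]
opening: 0.0605
```

```bash
python3 - <<'E'
from h import *
go([0.438,0.2895,0.095],down(178.7)); c=grab('wrist','w7'); s=grab('scene','s7')
cv2.imwrite('pics/s7c.png',cv2.resize(s['image'][280:430,320:480,::-1],None,fx=4,fy=4,interpolation=cv2.INTER_CUBIC))
E
```

```text
t 8.1 pos [0.4384 0.2901 0.0901] shift(tool) [ 0.0006  0.0003 -0.0049] turn [-0.0176  0.0002 -0.0011] world turn [0.    0.018 0.001]
```

View pics/w7.png

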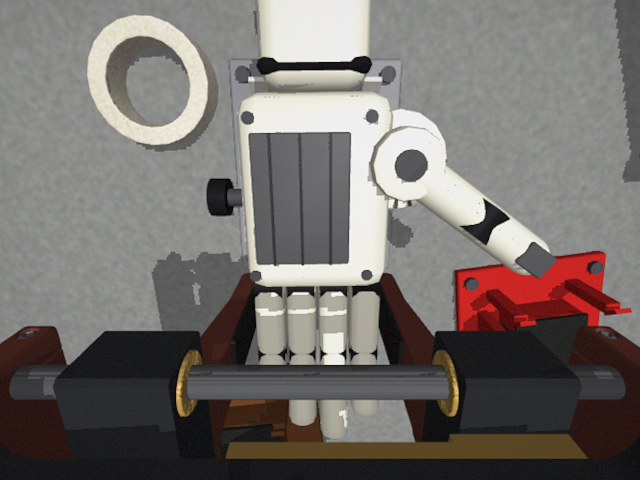

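View pics/s7c.png

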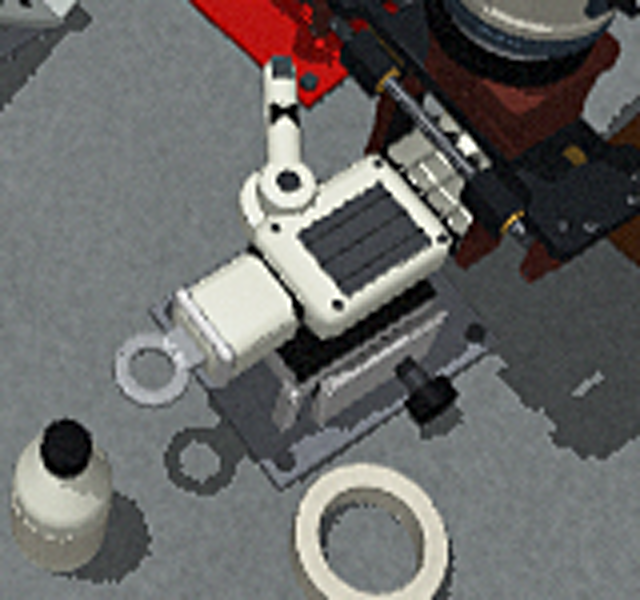

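```bash
python3 - <<'E'
from h import *
c=load('w7'); 
a=ray(c,241,74,.008);b=ray(c,388,75,.008); print(a,b,(a+b)/2)
l=ray(c,241,150,.100);r=ray(c,388,150,.1);print('palm edges at widest',l,r,(l+r)/2)
p=ray(c,411,165,.125); print('pivot',p)
E
```

```text
[0.55993932 0.3368693  0.008     ] [0.55707956 0.23865699 0.008     ] [0.55850944 0.28776314 0.008     ]
palm edges at widest [0.51465681 0.32098667 0.1       ] [0.51315276 0.25568168 0.1       ] [0.51390478 0.28833418 0.1       ]
pivot [0.50877178 0.25193897 0.125     ]
```

step_arm(deltas=[[0.05,0,0,0.006,0,0,0],[0.05,0,0,0.006,0,0,0],[0.05,0,0,0.005,0,0,0],[0.05,0,0,0,0,0,0]])

```text
time_s: 8.6
ee_pos: [0.4396, 0.2905, 0.0729]
tool_rot: [-2.184, 2.238, -0.02]
wrist_force: [-1.2, -0.6, -4.6]
opening: 0.0604
```

```bash
python3 - <<'E'
from h import *
go([0.438,0.2895,0.068],down(178.7))
E
```

```text
t 8.6 pos [0.4396 0.2905 0.0729] shift(tool) [0.0011 0.0017 0.0048] turn [-0.0195  0.0014 -0.0014] world turn [-0.001  0.02   0.001]
```

step_arm(deltas=[[0.05,0.001,0.001,0.003,0,0,0],[0.05,0,0,0.002,0,0,0],[0.05,0,0,0,0,0,0]])

```text
time_s: 8.9
ee_pos: [0.4386, 0.2894, 0.0673]
tool_rot: [-2.184, 2.238, -0.02]
wrist_force: [0.1, 0.0, -4.7]
opening: 0.0606
```

```bash
python3 - <<'E'
from h import *
go([0.438,0.2895,0.068],down(178.7)); c=grab('wrist','w8'); s=grab('scene','s8')
cv2.imwrite('pics/s8c.png',cv2.resize(s['image'][280:430,320:480,::-1],None,fx=4,fy=4,interpolation=cv2.INTER_CUBIC))
E
```

```text
t 8.9 pos [0.4386 0.2894 0.0673] shift(tool) [-0.0001  0.0006 -0.0007] turn [-0.0194  0.0013 -0.0014] world turn [-0.001  0.019  0.001]
```

View pics/s8c.png

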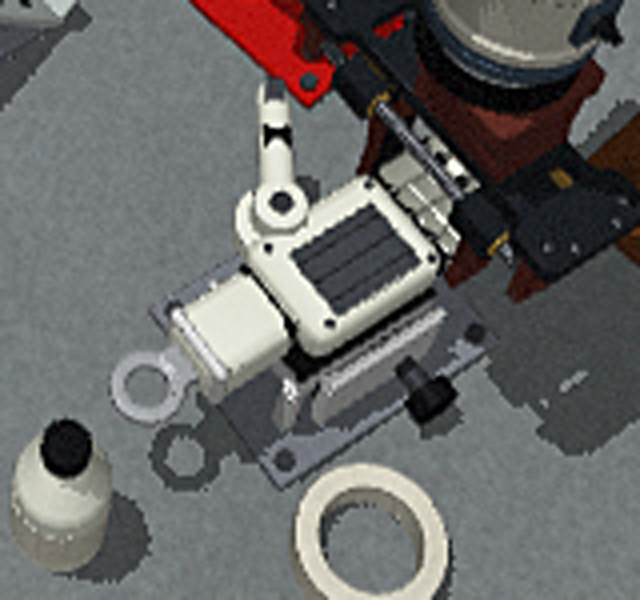

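step_arm(deltas=[[0.05,0,0,0.002,0,0,0],[0.05,0,0,0.002,0,0,0],[0.05,0,0,0,0,0,0]])

```text
time_s: 9.3
ee_pos: [0.4391, 0.2897, 0.0636]
tool_rot: [-2.184, 2.237, -0.021]
wrist_force: [-0.0, 0.2, -5.1]
opening: 0.0603
```

step_arm(deltas=[[0.05,0,0,0.001,0,0,0],[0.05,0,0,0.001,0,0,0],[0.05,0,0,0,0,0,0]])

```text
time_s: 9.6
ee_pos: [0.4392, 0.2898, 0.0614]
tool_rot: [-2.184, 2.237, -0.021]
wrist_force: [-0.8, 0.7, -4.5]
opening: 0.0602
```

step_arm(deltas=[[0.05,0,0.001,0.003,0,0,0],[0.05,0,0,0.003,0,0,0],[0.05,0,0,0.003,0,0,0],[0.05,0,0,0,0,0,0]])

```text
time_s: 10.0
ee_pos: [0.4383, 0.2898, 0.0516]
tool_rot: [-2.184, 2.237, -0.021]
wrist_force: [0.0, -0.2, -4.4]
opening: 0.0607
```

```bash
python3 - <<'E'
from h import *
go([0.438,0.2895,0.041],down(178.7)); c=grab('wrist','w9'); s=grab('scene','s9')
cv2.imwrite('pics/s9c.png',cv2.resize(s['image'][280:430,320:480,::-1],None,fx=4,fy=4,interpolation=cv2.INTER_CUBIC))
E
```

```text
t 10.0 pos [0.4383 0.2898 0.0516] shift(tool) [0.0003 0.0005 0.0106] turn [-0.0205  0.002  -0.0013] world turn [-0.002  0.021  0.001]
```

View pics/s9c.png

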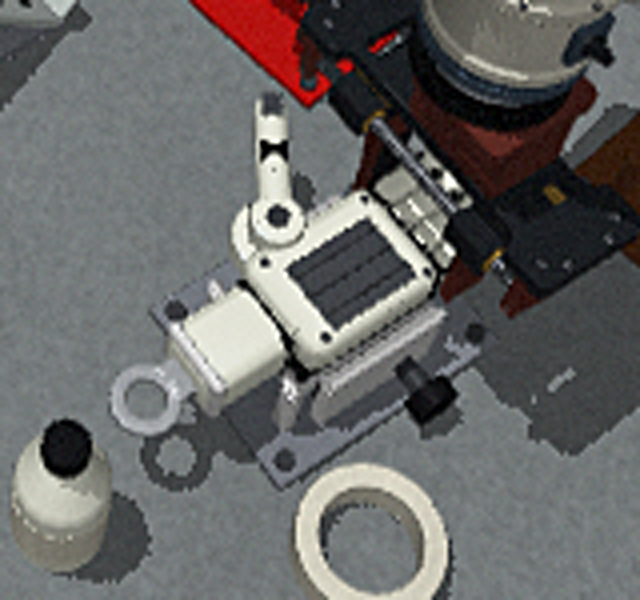

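View pics/w9.png

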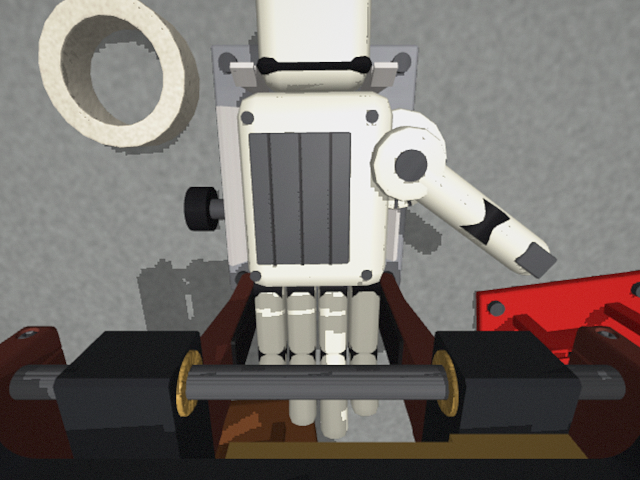

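step_arm(deltas=[[0.05,0,0,0.003,0,0,0],[0.05,0,0,0.003,0,0,0],[0.05,0,0,0,0,0,0]])

```text
time_s: 10.4
ee_pos: [0.4389, 0.2901, 0.0457]
tool_rot: [-2.183, 2.236, -0.021]
wrist_force: [-0.7, -0.6, -5.1]
opening: 0.0604
```

step_arm(deltas=[[0.05,0,0,0.002,0,0,0],[0.05,0,0,0.001,0,0,0],[0.05,0,0,0,0,0,0]])

```text
time_s: 10.7
ee_pos: [0.439, 0.2901, 0.0423]
tool_rot: [-2.183, 2.236, -0.021]
wrist_force: [0.0, 0.6, -4.7]
opening: 0.0609
```

step_arm(deltas=[[0.05,0,0,0.001,0,0,0],[0.05,0,0,0.001,0,0,0],[0.05,0,0,0,0,0,0]])

```text
time_s: 11.0
ee_pos: [0.4391, 0.2901, 0.0402]
tool_rot: [-2.183, 2.236, -0.021]
wrist_force: [-0.3, -0.5, -4.3]
opening: 0.0602
```

step_arm(deltas=[[0.05,0,0,0.001,0,0,0],[0.05,0,0,0,0,0,0]])

```text
time_s: 11.2
ee_pos: [0.4392, 0.2903, 0.0403]
tool_rot: [-2.183, 2.236, -0.021]
wrist_force: [0.5, 0.1, -3.5]
opening: 0.0607
```

step_arm(deltas=[[0.0878,0,0,0,0,0,0],[0.0878,0,0,0,0,0,0],[0.0878,0,0,0,0,0,0],[0.0878,0,0,0,0,0,0]])

```text
time_s: 11.6
ee_pos: [0.4412, 0.2915, 0.0415]
tool_rot: [-2.179, 2.232, -0.023]
wrist_force: [0.2, 1.2, -0.2]
opening: 0.087
```

```bash
python3 - <<'E'
from h import *
go([0.438,0.2895,0.041],down(178.7)); c=grab('wrist','w10'); s=grab('scene','s10')
cv2.imwrite('pics/s10c.png',cv2.resize(s['image'][280:430,320:480,::-1],None,fx=4,fy=4,interpolation=cv2.INTER_CUBIC))
E
```

```text
t 11.6 pos [0.4412 0.2915 0.0415] shift(tool) [0.0021 0.0032 0.0005] turn [-0.026   0.0055 -0.001 ] world turn [-0.005  0.026  0.001]
```

View pics/s10c.png

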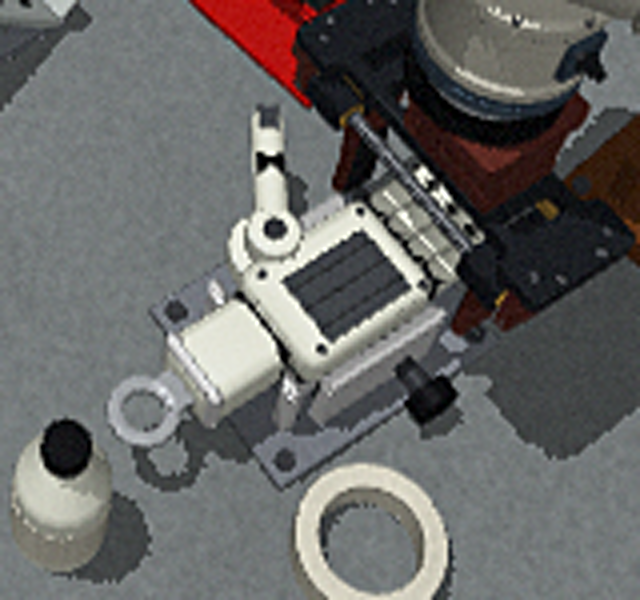

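View pics/w10.png

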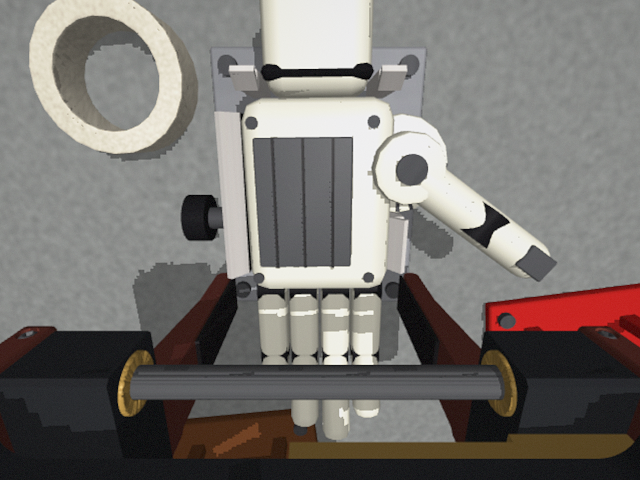

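step_arm(deltas=[[0.0878,0.002,0,-0.015,-0.01,0.003,0],[0.0878,0,0,-0.025,-0.015,0.002,0],[0.0878,0,0,-0.03,0,0,0],[0.0878,0,0,-0.03,0,0,0],[0.0878,0,0,-0.02,0,0,0],[0.0878,0,0,0,0,0,0],[0.0878,0,0,0,0,0,0]])

```text
time_s: 12.4
ee_pos: [0.4395, 0.2887, 0.1645]
tool_rot: [2.193, -2.246, -0.001]
wrist_force: [-0.1, -0.2, -1.0]
opening: 0.0879
```

```bash
python3 - <<'E'
from h import *
go([0.438,0.2895,0.16],down(178.7)); c=grab('wrist','w11'); im=c['image'][:,:,::-1]
cv2.imwrite('pics/w11c.png',cv2.resize(im[0:290,190:460],None,fx=2.66,fy=2.66,interpolation=cv2.INTER_CUBIC)[:,:760])
P=cloud(c)
for v,u in [(70,310),(150,310),(200,310)]: print(P[v,u].round(4))
E
```

```text
t 12.4 pos [0.4395 0.2887 0.1645] shift(tool) [-0.0008  0.0015  0.0045] turn [ 0.0025 -0.0013 -0.0009] world turn [ 0.001 -0.002  0.001]
[0.5621 0.2894 0.0699]
[0.5081 0.291  0.0672]
[0.4699 0.2921 0.0673]
```

View pics/w11c.png

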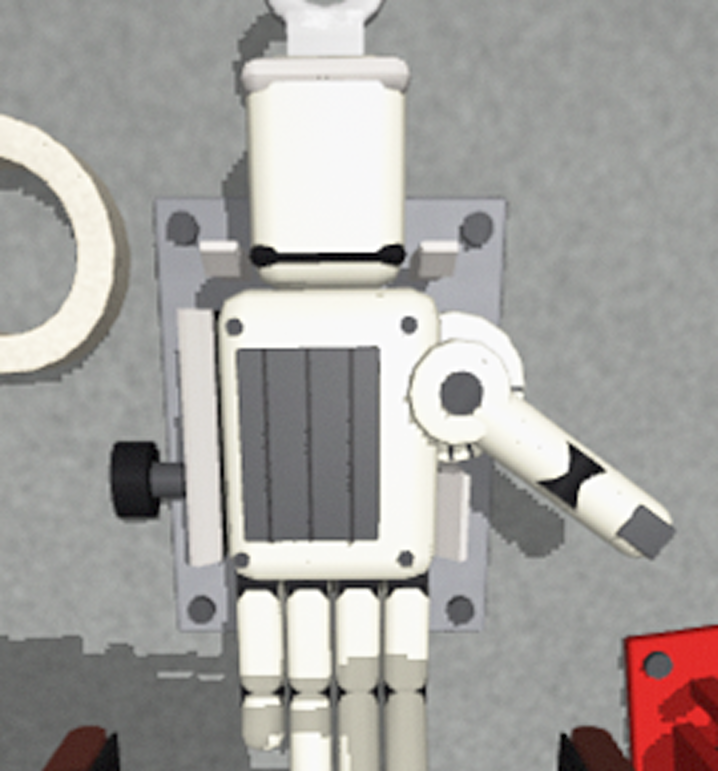

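```bash
cat >> h.py <<'E'
def thumbang(c,piv,tip,sc,ox,oy,hz=.076):
    p=ray(c,(piv[0]+.5)/sc-.5+ox,(piv[1]+.5)/sc-.5+oy,hz); t=ray(c,(tip[0]+.5)/sc-.5+ox,(tip[1]+.5)/sc-.5+oy,hz)
    d=t-p; return p,t,np.degrees(np.arctan2(d[1],d[0])),np.linalg.norm(d[:2])
E
python3 - <<'E'
from h import *
c=load('w11')
print(thumbang(c,(461,392),(655,535),2.66,190,0))
def cp(x,y,h): return ray(c,(x+.5)/2.66-.5+190,(y+.5)/2.66-.5,h)
a=(cp(235,326,.067)+cp(409,325,.067))/2; b=(cp(241,559,.067)+cp(405,558,.067))/2
print(a,b,np.degrees(np.arctan2(*(b-a)[[1,0]])))
print('fingers',cp(239,630,.055),cp(429,630,.055))
E
```

```text
(array([0.50984899, 0.25245191, 0.076     ]), array([0.46892495, 0.19623794, 0.076     ]), np.float64(-126.0547997431656), np.float64(0.06953263582601339))
[0.52793928 0.28988606 0.067     ] [0.46203974 0.2914645  0.067     ] 178.62790346579877
fingers [0.43622968 0.31926236 0.055     ] [0.43479875 0.2584406  0.055     ]
```

```bash
python3 - <<'E'
from h import *
print(go([0.504,0.180,0.13],down(-136.4)))
E
```

```text
t 12.45 pos [0.4395 0.2887 0.1643] shift(tool) [ 0.1071 -0.0671  0.0342] turn [ 3.200e-03 -4.000e-04 -7.846e-01] world turn [ 0.002 -0.002  0.785]
(array([ 0.10707079, -0.06714732,  0.0342371 ]), array([ 3.17155162e-03, -3.73701487e-04, -7.84557510e-01]))
```

step_arm(deltas=[[0.0,0.02,-0.012,0,0,0,0],[0.0,0.032,-0.02,0,0,0,0],[0.0,0.032,-0.02,0,0,0,0],[0.0,0.025,-0.01,0,0,0,0],[0,0,0,0,0,0,-0.13],[0,0,0,0,0,0,-0.13],[0,0,0,0,0,0,-0.13],[0,0,0,0,0,0,-0.13],[0,0,0,0,0,0,-0.13],[0,0,0,0,0,0,-0.13],[0,0,0,0,0,0,0]])

```text
time_s: 13.55
ee_pos: [0.4928, 0.1705, 0.1469]
tool_rot: [2.885, -1.192, -0.034]
wrist_force: [-0.2, -0.5, 0.4]
opening: 0.0032
```

```bash
python3 - <<'E'
from h import *
print(go([0.504,0.180,0.058],down(-136.4)))
E
```

```text
t 13.55 pos [0.4928 0.1705 0.1469] shift(tool) [ 0.0024 -0.0171  0.0885] turn [0.0273 0.0123 0.0262] world turn [ 0.01  -0.028 -0.026]
(array([ 0.00236416, -0.01709391,  0.08846333]), array([0.02731366, 0.01227792, 0.02615535]))
```

step_arm(deltas=[[0,0.002,-0.012,0.015,0.022,0.01,0.02],[0,0,-0.002,0.025,0,0,0],[0,0,0,0.025,0,0,0],[0,0,0,0,0,0,0]])

```text
time_s: 13.95
ee_pos: [0.5023, 0.1785, 0.0766]
tool_rot: [2.876, -1.249, -0.01]
wrist_force: [-0.3, -0.4, 0.0]
opening: 0.0002
```

```bash
python3 - <<'E'
from h import *
go([0.504,0.180,0.058],down(-136.4)); grab('wrist','w12')
E
```

```text
t 13.95 pos [0.5023 0.1785 0.0766] shift(tool) [ 0.0001 -0.0024  0.0186] turn [ 0.0078  0.0034 -0.0095] world turn [ 0.003 -0.008  0.01 ]
```

View pics/w12.png

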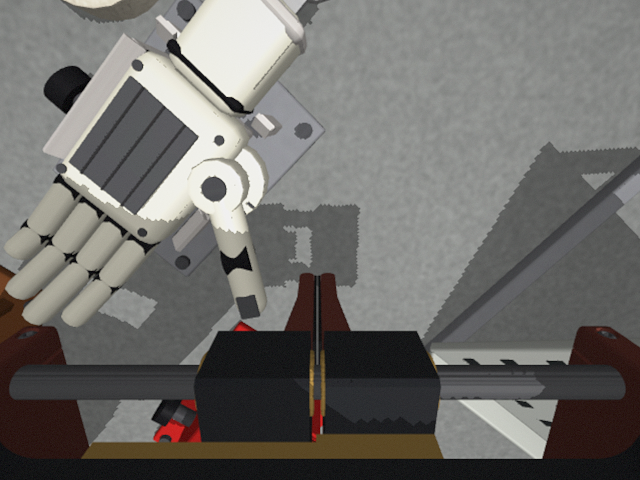

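step_arm(deltas=[[0,0,-0.002,0.01,0.006,0.003,-0.008],[0,0,0,0.008,0,0,0],[0,-0.005,0,0,0,0,0],[0,-0.003,0,0,0,0,0],[0,0,0,0,0,0,0]])

```text
time_s: 14.5
ee_pos: [0.5002, 0.1871, 0.0609]
tool_rot: [-2.883, 1.243, -0.005]
wrist_force: [-0.6, 0.3, -0.4]
opening: 0.0002
```

```bash
python3 - <<'E'
from h import *
go([0.504,0.180,0.058],down(-136.4)); grab('wrist','w13')
E
```

```text
t 14.5 pos [0.5002 0.1871 0.0609] shift(tool) [0.0077 0.0021 0.0029] turn [-0.0034 -0.0019 -0.0042] world turn [-0.001  0.004  0.004]
```

View pics/w13.png

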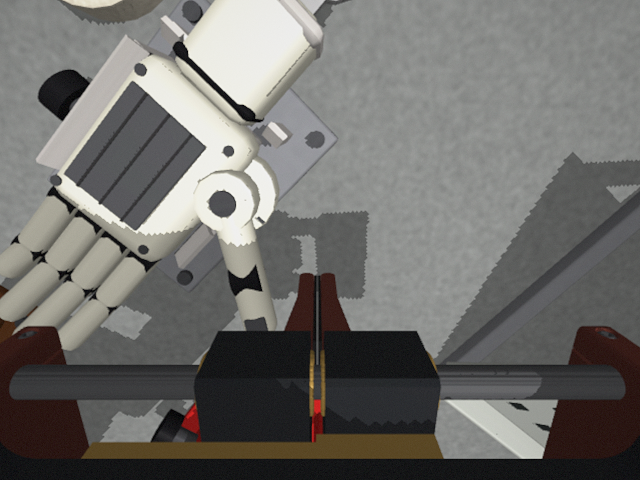

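step_arm(deltas=[[0,-0.004,0,0.001,0,0,0],[0,-0.004,0,0.001,0,0,0],[0,0,0,0,0,0,0]])

```text
time_s: 14.85
ee_pos: [0.4951, 0.1935, 0.0598]
tool_rot: [-2.881, 1.242, -0.007]
wrist_force: [-0.1, -0.6, 0.0]
opening: 0.0004
```

step_arm(deltas=[[0,-0.003,0,0,0,0,0],[0,0,0,0,0,0,0]])

```text
time_s: 15.05
ee_pos: [0.4928, 0.1961, 0.0599]
tool_rot: [-2.881, 1.242, -0.007]
wrist_force: [0.5, 0.4, 0.8]
opening: 0.0004
```

step_arm(deltas=[[0,-0.003,0,0,0,0,0],[0,0,0,0,0,0,0]])

```text
time_s: 15.25
ee_pos: [0.4907, 0.1983, 0.0599]
tool_rot: [-2.881, 1.242, -0.008]
wrist_force: [-0.2, -0.1, -0.5]
opening: 0.0004
```

```bash
python3 - <<'E'
from h import *
c=grab('wrist','w14');im=c['image'][:,:,::-1]
cv2.imwrite('pics/w14c.png',cv2.resize(im[130:350,150:370],None,fx=2.7,fy=2.7,interpolation=cv2.INTER_CUBIC))
E
```

```text
(no output)
```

View pics/w14c.png

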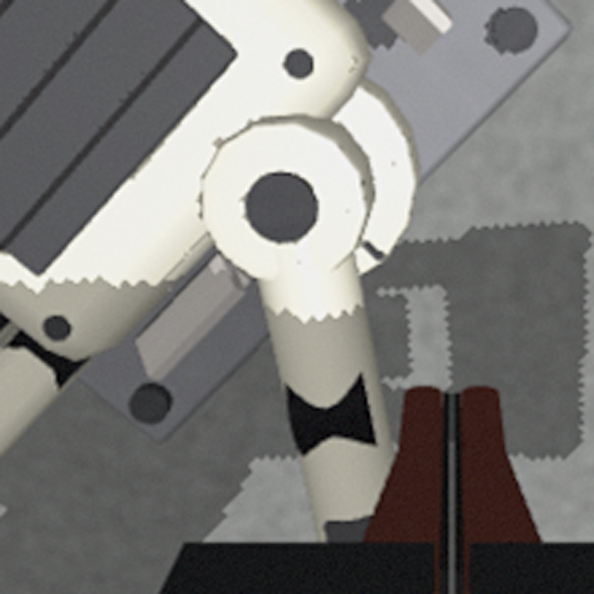

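step_arm(deltas=[[0,-0.003,0,0,0,0,0],[0,-0.002,0,0,0,0,0],[0,0,0,0,0,0,0]])

```text
time_s: 15.6
ee_pos: [0.4872, 0.2016, 0.0598]
tool_rot: [-2.882, 1.242, -0.008]
wrist_force: [0.4, -2.6, -0.5]
opening: 0.0006
```

step_arm(deltas=[[0,-0.002,0,0,0,0,0],[0,-0.002,0,0,0,0,0],[0,0,0,0,0,0,0]])

```text
time_s: 15.9
ee_pos: [0.4843, 0.2022, 0.0598]
tool_rot: [2.886, -1.239, 0.01]
wrist_force: [1.4, -4.0, 1.3]
opening: 0.0003
```

```bash
python3 - <<'E'
from h import *
c=grab('wrist','w15');im=c['image'][:,:,::-1]
s=c['state']; print(s['ee_pos'],s['wrist_force'])
cv2.imwrite('pics/w15c.png',cv2.resize(im[130:350,150:370],None,fx=2.7,fy=2.7,interpolation=cv2.INTER_CUBIC))
E
```

```text
[0.48427817 0.20217582 0.05975957] [ 1.44228286 -4.01729449  1.34462902]
```

View pics/w15c.png

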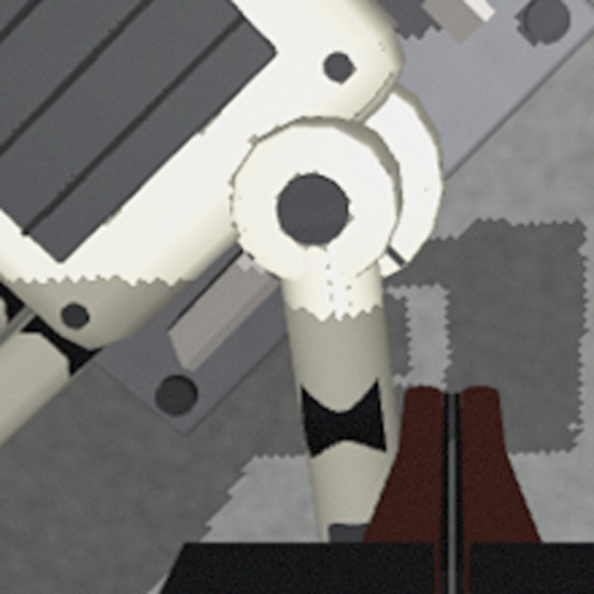

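step_arm(deltas=[[0,-0.003,0,0,0,0,0],[0,-0.003,0,0,0,0,0],[0,0,0,0,0,0,0]])

```text
time_s: 16.25
ee_pos: [0.4801, 0.2051, 0.0596]
tool_rot: [2.884, -1.239, 0.011]
wrist_force: [0.3, -0.7, -0.4]
opening: 0.0006
```

```bash
python3 - <<'E'
from h import *
c=grab('wrist','w16');im=c['image'][:,:,::-1]
s=c['state']; print(s['ee_pos'],s['wrist_force'], go([.5,.2,.06],down(-136.4))[1])
cv2.imwrite('pics/w16c.png',cv2.resize(im[130:350,150:370],None,fx=2.7,fy=2.7,interpolation=cv2.INTER_CUBIC))
E
```

```text
t 16.3 pos [0.4802 0.2051 0.0596] shift(tool) [ 0.0174 -0.0109 -0.0003] turn [-0.0004 -0.0073 -0.0015] world turn [0.005 0.005 0.002]
[0.48008451 0.20510849 0.05962142] [ 0.33557079 -0.74692577 -0.35071135] [-0.00041366 -0.00733703 -0.00151193]
```

View pics/w16c.png

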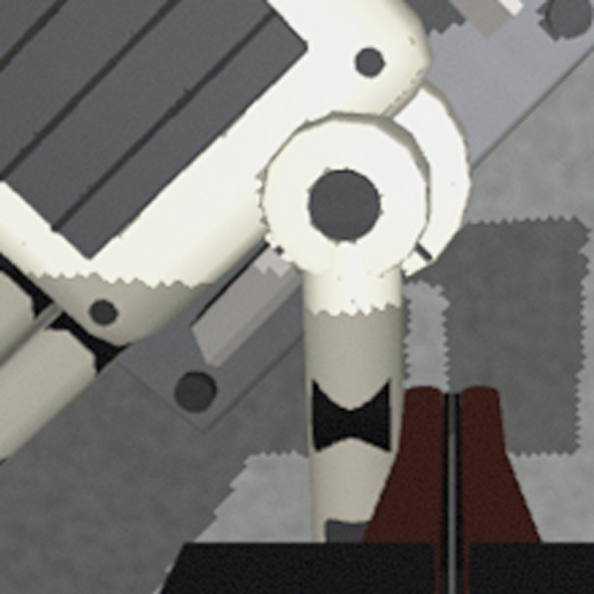

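step_arm(deltas=[[0,-0.003,0,0,0,0,0],[0,0,0,0,0,0,0],[0,0,0,0,0,0,0]])

```text
time_s: 16.6
ee_pos: [0.4781, 0.2075, 0.0596]
tool_rot: [2.884, -1.239, 0.011]
wrist_force: [-0.5, 0.3, -0.2]
opening: 0.0005
```

```bash
python3 - <<'E'
from h import *
c=grab('wrist','w17');im=c['image'][:,:,::-1]
s=c['state']; print(s['ee_pos'],s['wrist_force'])
cv2.imwrite('pics/w17c.png',cv2.resize(im[130:350,150:370],None,fx=2.7,fy=2.7,interpolation=cv2.INTER_CUBIC))
E
```

```text
[0.47809705 0.20745742 0.05964922] [-0.47611865  0.3487114  -0.24260883]
```

View pics/w17c.png

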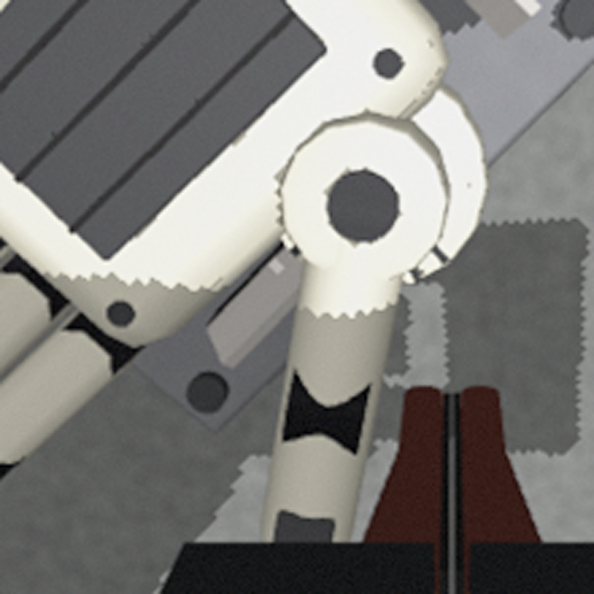

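step_arm(deltas=[[0,0.006,0,0,0,0,0],[0,0.008,0,0,0,0,0],[0,0,0,0,0,0,0.1],[0,0,0,0,0,0,0.11],[0,0,0,0,0,0,0.1],[0,0,0,0,0,0,0]])

```text
time_s: 17.25
ee_pos: [0.4908, 0.1956, 0.06]
tool_rot: [-2.65, 1.686, -0.013]
wrist_force: [-0.6, 0.2, -0.6]
opening: 0.0004
```

```bash
python3 - <<'E'
from h import *
go([.4759,.2029,.059],down(-154.4))
c=grab('wrist','w18');im=c['image'][:,:,::-1]
cv2.imwrite('pics/w18c.png',cv2.resize(im[130:350,150:370],None,fx=2.7,fy=2.7,interpolation=cv2.INTER_CUBIC))
E
```

```text
t 17.25 pos [0.4908 0.1956 0.06  ] shift(tool) [-0.0129  0.0105  0.0009] turn [-0.0046 -0.0065 -0.0092] world turn [0.004 0.007 0.009]
```

View pics/w18c.png

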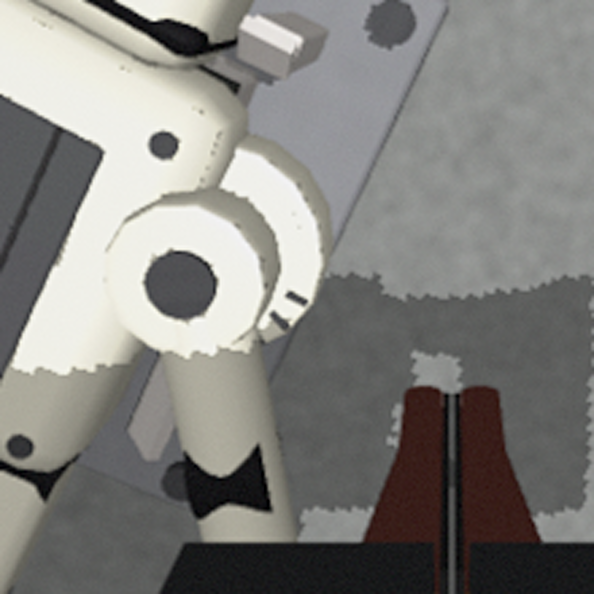

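step_arm(deltas=[[0,0,0.006,0,-0.004,-0.005,-0.006],[0,0,0.004,0,0,0,0],[0,-0.005,0,0,0,0,0],[0,-0.006,0,0,0,0,0],[0,-0.003,0,0,0,0,0],[0,0,0,0,0,0,0]])

```text
time_s: 17.9
ee_pos: [0.4744, 0.2043, 0.06]
tool_rot: [2.663, -1.665, 0.001]
wrist_force: [-0.4, 0.2, -1.1]
opening: 0.0006
```

```bash
cat >> h.py <<'E'
def perp(yaw,P=(.5098,.2525)):
    s=sensors.state(); a=np.radians(yaw); d=s['ee_pos'][:2]-np.array(P)
    print('along',(d@[np.cos(a),np.sin(a)]).round(4),'perp',(d@[-np.sin(a),np.cos(a)]).round(4),s['wrist_force'].round(1))
E
python3 - <<'E'
from h import *
go([.4759,.2029,.059],down(-154.4)); perp(-154.4)
E
```

```text
t 17.9 pos [0.4744 0.2043 0.06  ] shift(tool) [ 0.0019 -0.0007  0.001 ] turn [-0.0002 -0.0009  0.0064] world turn [ 0.001  0.001 -0.006]
along 0.0527 perp 0.0282 [-0.4  0.2 -1.1]
```

step_arm(deltas=[[0,-0.003,0,0,0,0,0],[0,-0.003,0,0,0,0,0],[0,-0.003,0,0,0,0,0],[0,-0.003,0,0,0,0,0],[0,0,0,0,0,0,0]])

```text
time_s: 18.4
ee_pos: [0.4683, 0.2146, 0.0597]
tool_rot: [2.663, -1.66, 0.003]
wrist_force: [0.1, -1.0, -0.5]
opening: 0.0005
```

```bash
python3 - <<'E'
from h import *
perp(-154.4)
c=grab('wrist','w19');im=c['image'][:,:,::-1]
cv2.imwrite('pics/w19c.png',cv2.resize(im[130:350,150:370],None,fx=2.7,fy=2.7,interpolation=cv2.INTER_CUBIC))
E
```

```text
along 0.0538 perp 0.0163 [ 0.1 -1.  -0.5]
```

View pics/w19c.png

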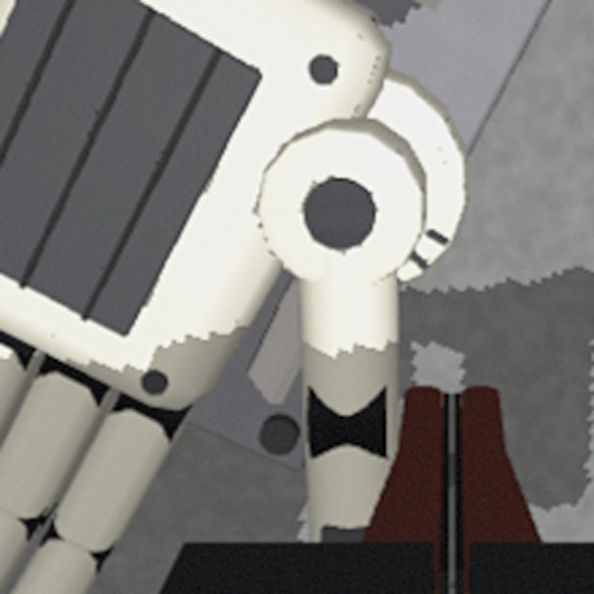

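step_arm(deltas=[[0,-0.003,0,0,0,0,0],[0,0,0,0,0,0,0],[0,0,0,0,0,0,0]])

```text
time_s: 18.75
ee_pos: [0.467, 0.2171, 0.0597]
tool_rot: [2.663, -1.66, 0.003]
wrist_force: [-0.9, -0.2, 0.2]
opening: 0.0004
```

```bash
python3 - <<'E'
from h import *
perp(-154.4)
c=grab('wrist','w20');im=c['image'][:,:,::-1]
cv2.imwrite('pics/w20c.png',cv2.resize(im[130:350,150:370],None,fx=2.7,fy=2.7,interpolation=cv2.INTER_CUBIC))
E
```

```text
along 0.0539 perp 0.0135 [-0.9 -0.2  0.2]
```

View pics/w20c.png

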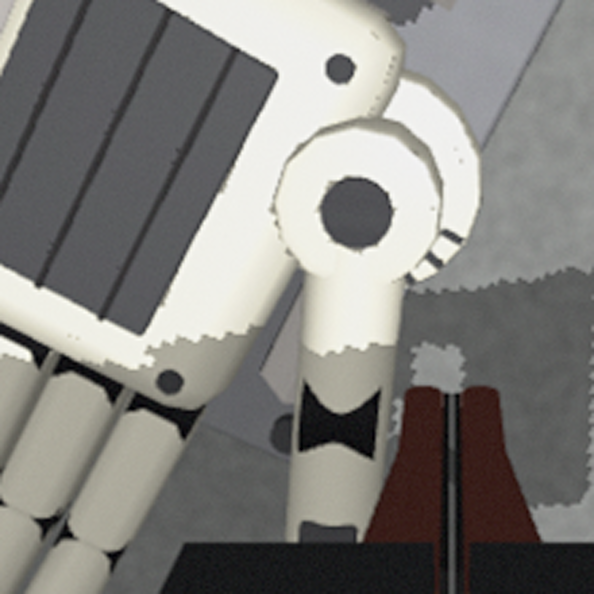

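step_arm(deltas=[[0,0,0,0,0,0,0],[0,0,0,0,0,0,0]])

```text
time_s: 19.0
ee_pos: [0.4672, 0.2173, 0.0598]
tool_rot: [2.663, -1.661, 0.003]
wrist_force: [-0.1, -0.4, 1.1]
opening: 0.0002
```

```bash
python3 - <<'E'
from h import *
perp(-154.4)
c=grab('wrist','w21');im=c['image'][:,:,::-1]
cv2.imwrite('pics/w21c.png',cv2.resize(im[130:350,150:370],None,fx=2.7,fy=2.7,interpolation=cv2.INTER_CUBIC))
E
```

```text
along 0.0536 perp 0.0133 [-0.1 -0.4  1.1]
```

View pics/w21c.png

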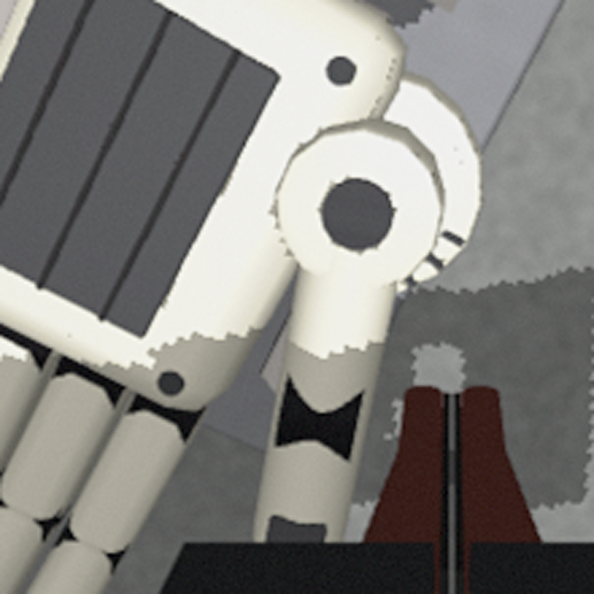

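step_arm(deltas=[[0,0.015,0,-0.01,0,0,0],[0,0.01,0,-0.03,0,0,0],[0.0878,0,0,-0.04,0,0,0],[0.0878,0,0,-0.03,0,0,0],[0.0878,0,0,0,0,0,0.12],[0.0878,0,0,0,0,0,0.12],[0.0878,0,0,0,0,0,0.12],[0.0878,0,0,0,0,0,0.11],[0.0878,0,0,0,0,0,0]])

```text
time_s: 19.95
ee_pos: [0.4828, 0.1877, 0.1811]
tool_rot: [-2.182, 2.257, -0.009]
wrist_force: [-0.3, 0.0, 0.9]
opening: 0.0527
```

```bash
python3 - <<'E'
from h import *
go([.5667,.2872,.16],down(178.6)); c=grab('wrist','w22')
E
```

```text
t 19.95 pos [0.4828 0.1877 0.1811] shift(tool) [-0.1023 -0.0804  0.0213] turn [-0.0054 -0.0025 -0.0092] world turn [0.003 0.005 0.009]
```

View pics/w22.png

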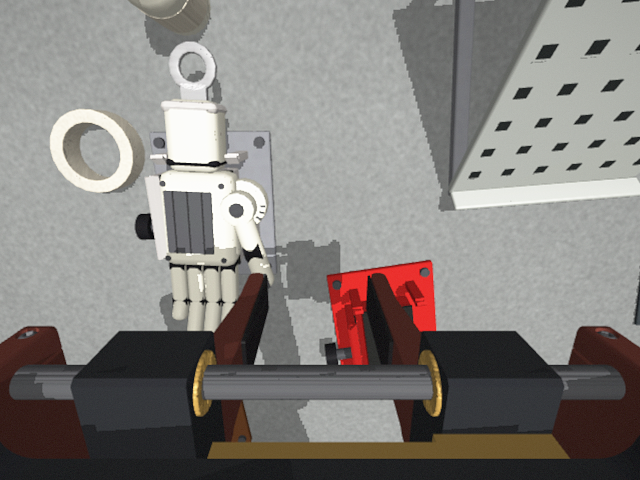

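```bash
python3 - <<'E'
from h import *
c=load('w22'); im=c['image'][:,:,::-1]
cv2.imwrite('pics/w22c.png',cv2.resize(im[30:340,130:310],None,fx=2.6,fy=2.6,interpolation=cv2.INTER_CUBIC)[:800])
E
```

```text
(no output)
```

View pics/w22c.png

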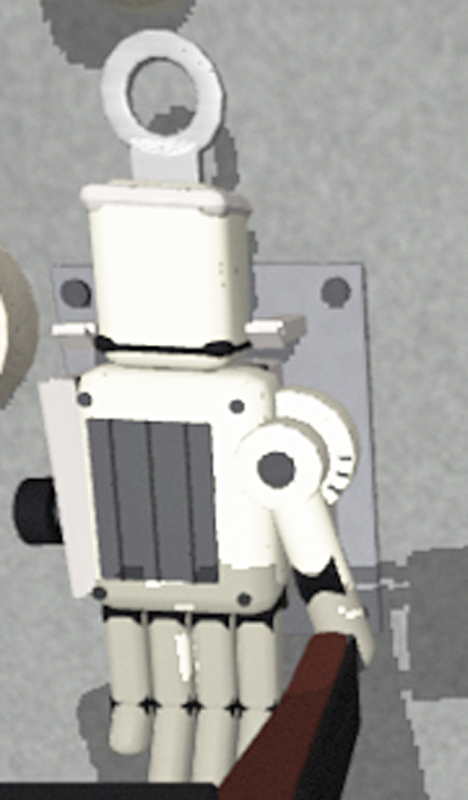

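```bash
python3 - <<'E'
from h import *
c=load('w22')
print(thumbang(c,(275,469),(362,650),2.6,130,30))
def cp(x,y,h): return ray(c,(x+.5)/2.6-.5+130,(y+.5)/2.6-.5+30,h)
a=(cp(84,400,.067)+cp(237,406,.067))/2; b=(cp(99,593,.067)+cp(244,599,.067))/2
print(a,b,np.degrees(np.arctan2(*(b-a)[[1,0]])))
e=cp(163,96,.056); l=cp(98,270,.07);r=cp(246,270,.07); print('eye',e,'wrist edges',l,r)
E
```

```text
(array([0.50602615, 0.25205837, 0.076     ]), array([0.4429133 , 0.22947386, 0.076     ]), np.float64(-160.31059096380048), np.float64(0.06703201544643882))
[0.52657591 0.28830536 0.067     ] [0.46100556 0.29410791 0.067     ] 174.94287001235648
eye [0.61627264 0.27841726 0.056     ] wrist edges [0.56744713 0.30012197 0.07      ] [0.56599085 0.25579414 0.07      ]
```

```bash
python3 - <<'E'
from h import *
go([.565,.283,.16],down(175))
E
```

```text
t 20.0 pos [0.4828 0.1877 0.181 ] shift(tool) [-0.0978 -0.0791  0.0212] turn [-0.0056 -0.0024  0.0566] world turn [ 0.003  0.005 -0.057]
```

step_arm(deltas=[[0.0878,-0.015,-0.012,0,0,0,0.02],[0.0878,-0.028,-0.024,0.003,0,0,0.02],[0.0878,-0.028,-0.024,0.003,0,0,0.015],[0.0878,-0.02,-0.015,0,0,0,0],[0.0878,-0.006,-0.004,0,0,0,0],[0.0878,0,0,0,0,0,0]])

```text
time_s: 20.6
ee_pos: [0.5701, 0.2793, 0.1761]
tool_rot: [-2.139, 2.299, -0.009]
wrist_force: [-0.9, -0.2, 0.3]
opening: 0.0878
```

```bash
python3 - <<'E'
from h import *
go([.565,.283,.16],down(175)); c=grab('wrist','w23')
E
```

```text
t 20.6 pos [0.5701 0.2793 0.1761] shift(tool) [-0.0034  0.0054  0.0161] turn [-0.0048 -0.0032  0.0153] world turn [ 0.004  0.005 -0.015]
```

View pics/w23.png

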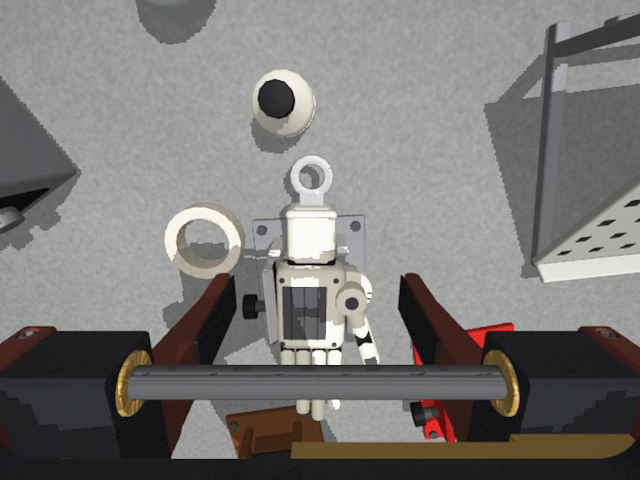

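```bash
python3 - <<'E'
from h import *
c=load('w23'); im=c['image'][:,:,::-1]
cv2.imwrite('pics/w23c.png',cv2.resize(im[140:300,235:395],None,fx=4,fy=4,interpolation=cv2.INTER_CUBIC)[:,:800])
E
```

```text
(no output)
```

View pics/w23c.png

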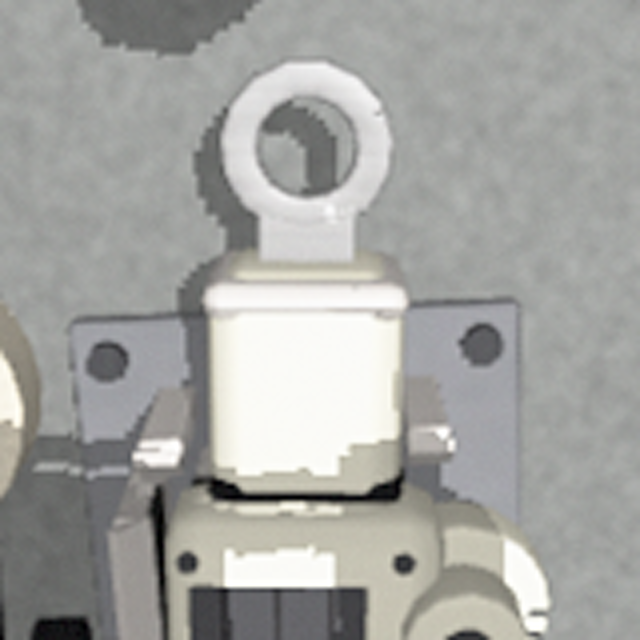

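```bash
python3 - <<'E'
from h import *
c=load('w23')
def cp(x,y,h): return ray(c,(x+.5)/4-.5+235,(y+.5)/4-.5+140,h)
e=cp(307,146,.056); 
for y in (340,430): l=cp(209,y,.065);r=cp(405,y,.065); print(l,r,(l+r)/2, np.linalg.norm(l-r))
l=cp(188,562,.067);r=cp(404,564,.067);print('eye',e,'screws',(l+r)/2)
E
```

```text
[0.57875358 0.30264415 0.065     ] [0.57575392 0.26124002 0.065     ] [0.57725375 0.28194208 0.065     ] 0.04151264562437278
[0.5586095  0.30462734 0.065     ] [0.55553291 0.26233548 0.065     ] [0.5570712  0.28348141 0.065     ] 0.04240360875865922
eye [0.6167874 0.279038  0.056    ] screws [0.52673012 0.28821148 0.067     ]
```

step_arm(deltas=[[0.0878,-0.003,0.004,0.01,-0.004,-0.003,0.01],[0.0878,0,0.001,0.025,0,0,0],[0.0878,0,0,0.03,0,0,0],[0.0878,0,0,0.02,0,0,0],[0.0878,0,0,0,0,0,0]])

```text
time_s: 21.15
ee_pos: [0.5597, 0.2778, 0.088]
tool_rot: [2.124, -2.311, -0.002]
wrist_force: [0.7, 0.4, -0.5]
opening: 0.0881
```

```bash
python3 - <<'E'
from h import *
go([.565,.283,.040],down(175.3)); c=grab('wrist','w24')
E
```

```text
t 21.15 pos [0.5597 0.2778 0.088 ] shift(tool) [-0.0057 -0.0049  0.048 ] turn [ 0.0025 -0.0012 -0.0022] world turn [ 0.001 -0.003  0.002]
```

View pics/w24.png

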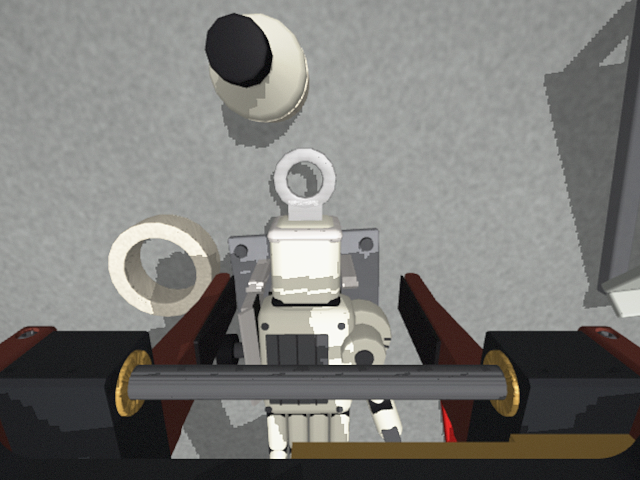

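step_arm(deltas=[[0.0878,-0.005,-0.004,0.01,0.002,0,0],[0.0878,-0.001,-0.001,0.015,0,0,0],[0.0878,0,0,0.015,0,0,0],[0.0878,0,0,0,0,0,0]])

```text
time_s: 21.6
ee_pos: [0.5676, 0.2844, 0.0492]
tool_rot: [-2.122, 2.31, -0.003]
wrist_force: [-0.1, -0.4, 0.5]
opening: 0.0879
```

```bash
python3 - <<'E'
from h import *
go([.565,.283,.040],down(175.3))
E
```

```text
t 21.6 pos [0.5676 0.2844 0.0492] shift(tool) [0.0016 0.0025 0.0092] turn [-0.0048  0.0019 -0.0026] world turn [-0.002  0.005  0.003]
```

step_arm(deltas=[[0.0878,0.001,0.002,0.005,-0.004,0.001,0],[0.0878,0,0,0.004,0,0,0],[0.0878,0,0,0,0,0,0]])

```text
time_s: 21.9
ee_pos: [0.5654, 0.2836, 0.0393]
tool_rot: [-2.125, 2.313, 0.001]
wrist_force: [0.0, 0.6, 0.2]
opening: 0.088
```

```bash
python3 - <<'E'
from h import *
go([.565,.283,.040],down(175.3)); grab('wrist','w25')
E
```

```text
t 21.9 pos [0.5654 0.2836 0.0393] shift(tool) [ 0.0006  0.0003 -0.0007] turn [-0.0002  0.0007 -0.0025] world turn [-0.001  0.     0.003]
```

View pics/w25.png

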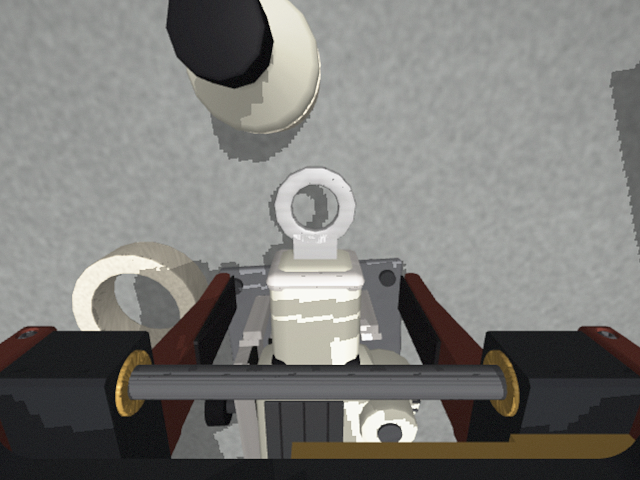

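step_arm(deltas=[[0.03,0,0,0,0,0,0],[0.03,0,0,0,0,0,0],[0.03,0,0,0,0,0,0],[0.03,0,0,0,0,0,0],[0.03,0,0,0,0,0,0]], grip_force=60)

```text
time_s: 22.45
ee_pos: [0.5663, 0.284, 0.0409]
tool_rot: [-2.124, 2.311, -0.001]
wrist_force: [0.2, -1.0, -0.3]
opening: 0.0511
```

step_arm(deltas=[[0.03,0,0,0,0,0,0],[0.03,0,0,-0.004,0,0,0],[0.03,0,0,-0.006,0,0,0],[0.03,0,0,-0.01,0,0,0],[0.03,0,0,-0.02,0,0,0],[0.03,0,0,-0.03,0,0,0],[0.03,0,0,-0.03,0,0,0],[0.03,0,0,0,0,0,0],[0.03,0,0,0,0,0,0]])

```text
time_s: 23.35
ee_pos: [0.5636, 0.2826, 0.1442]
tool_rot: [2.124, -2.312, -0.001]
wrist_force: [-0.9, -0.0, -5.2]
opening: 0.0414
```

```bash
python3 - <<'E'
from h import *
go([.565,.283,.25],down(175.3)); grab('wrist','w26'); c=grab('scene','s26')
cv2.imwrite('pics/s26c.png',cv2.resize(c['image'][230:430,300:500,::-1],None,fx=3,fy=3,interpolation=cv2.INTER_CUBIC))
E
```

```text
t 23.35 pos [0.5636 0.2826 0.1442] shift(tool) [-0.0004 -0.0012 -0.1058] turn [ 0.0019 -0.0007 -0.0024] world turn [ 0.001 -0.002  0.002]
```

View pics/w26.png

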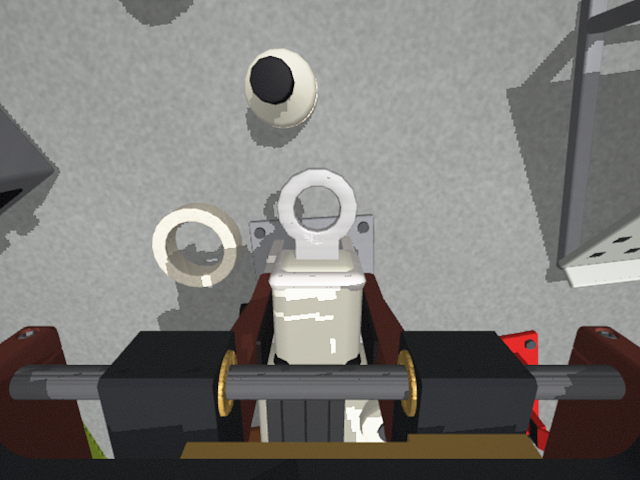

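View pics/s26c.png

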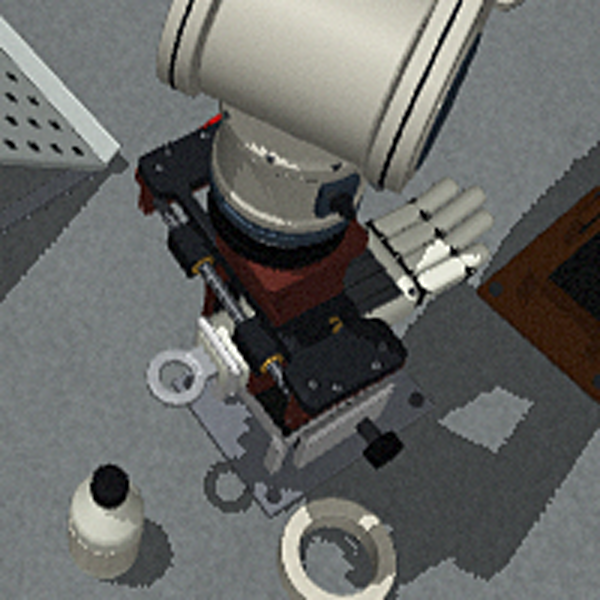

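```bash
python3 - <<'E'
from h import *
def eyepose(n,verbose=1):
    c=load(n); T=np.array(c['tool_from_camera']); v,u=np.mgrid[0:480,0:640]; z=c['range_z']
    p=np.stack([(u-c['cx'])/c['f']*z,(v-c['cy'])/c['f']*z,z],-1)@T[:3,:3].T+T[:3,3]
    def plane(m):
        q=p[m]; k=np.ones(len(q),bool)
        for i in range(6):
            A=np.c_[q[:,:2],np.ones(len(q))]; s=np.linalg.lstsq(A[k],q[k,2],rcond=None)[0]; r=q[:,2]-A@s; k=abs(r)<max(2*r[k].std(),5e-4)
        return s,k.sum(),r[k].std()
    return c,p,plane
c,p,plane=eyepose('w26')
m=np.zeros((480,640),bool); m[295:345,280:355]=1; print('wrist top',plane(m))
im=c['image'].astype(int); m=np.zeros((480,640),bool); m[165:245,275:360]=1; m&=(p[...,2]<0.03)&(p[...,2]>-.05); print('ring',plane(m), m.sum())
q=p[m]; print('ring ext',q.min(0),q.max(0),q.mean(0))
vis=c['image'][155:260,265:370,::-1]; cv2.imwrite('pics/w26c.png',cv2.resize(vis,None,fx=5,fy=5,interpolation=cv2.INTER_CUBIC))
E
```

```text
wrist top (array([-0.00081271,  0.00463373, -0.02968905]), np.int64(3164), np.float64(0.00047740258111531015))
ring (array([-0.0019501 , -0.00143162, -0.01474573]), np.int64(2814), np.float64(0.0004988952321820881)) 3435
ring ext [-0.01749779 -0.06821191 -0.01675529] [ 0.01886434 -0.03310645 -0.00985144] [ 0.00075842 -0.05108227 -0.01449338]
```

View pics/w26c.png

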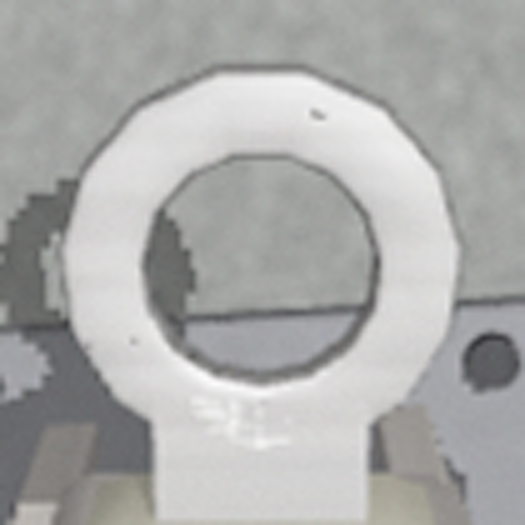

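```bash
python3 - <<'E'
from h import *
c=load('top0'); n=np.array([-.7066,-.0314,.7069]); n/=np.linalg.norm(n); p0=np.array([.6131,-.0294,.1205])
W=np.array(c['world_from_camera']); o=W[:3,3]
def bp(x,y):
    u=(x+.5)/4-.5+300; v=(y+.5)/4-.5+130
    d=W[:3,:3]@np.array([(u-c['cx'])/c['f'],(v-c['cy'])/c['f'],1]); return o+d*((p0-o)@n)/(d@n)
for a,b in [((61,102),(71,451)),((328,93),(306,443)),((165,198),(165,451))]:
    A,B=bp(*a),bp(*b); d=(B-A)/np.linalg.norm(B-A); print(A.round(4),B.round(4),d.round(4),np.linalg.norm(B-A))
c4=[bp(*q) for q in [(33,52),(357,42),(328,490),(50,500)]]; print(np.round(c4,4)); print(np.linalg.norm(c4[0]-c4[1]),np.linalg.norm(c4[1]-c4[2]))
print('joints',sensors.state()['joint_positions'].round(2))
E
```

```text
[0.6917 0.0489 0.2026] [0.5221 0.0414 0.0327] [-0.7062 -0.0311 -0.7073] 0.24014916254155724
[ 0.6985 -0.1007  0.2027] [ 0.5288 -0.1081  0.0327] [-0.7062 -0.031  -0.7073] 0.2402752769797051
[ 0.6503 -0.0117  0.1585] [ 0.523  -0.0185  0.0309] [-0.7059 -0.0376 -0.7073] 0.1803440275703479
[[ 0.7125  0.0644  0.224 ]
 [ 0.7202 -0.114   0.2238]
 [ 0.5027 -0.1256  0.0058]
 [ 0.4943  0.0547  0.0055]]
0.1785945525956863 0.30810464005719684
joints [0.45 0.53 1.67 0.   0.95 2.1 ]
```

step_arm(deltas=[[0.03,0,0,-0.02,0,0,0],[0.03,0,0,-0.03,0,0,0],[0.03,0,0,-0.035,0,0,0],[0.03,0.01,0,-0.035,0,0,0],[0.03,0.02,0,-0.035,0,0,0],[0.03,0.03,0,-0.02,0,0,-0.02],[0.03,0.035,0,0,0,0,-0.02],[0.03,0.035,0,0,0,0,-0.02],[0.03,0.035,0,0,0,0,-0.02],[0.03,0.035,0,0,0,0,-0.02],[0.03,0.035,0,0,0,0,-0.02],[0.03,0.035,0,0,0,0,0],[0.03,0.025,0,0,0,0,0],[0.03,0.01,0,0,0,0,0],[0.03,0,0,0,0,0,0]])

```text
time_s: 24.95
ee_pos: [0.5486, -0.0336, 0.3]
tool_rot: [2.241, -2.147, -0.039]
wrist_force: [0.1, 0.4, -4.0]
opening: 0.0418
```

```bash
cat >> h.py <<'E'
NB=np.array([-.7066,-.0314,.7069]);NB/=np.linalg.norm(NB)
DB=np.array([-.7062,-.0311,-.7073]);DB-=NB*(DB@NB);DB/=np.linalg.norm(DB)
RB=frame(DB,-NB)
E
python3 - <<'E'
from h import *
go([.608,-.03,.226],RB); print(sensors.state()['joint_positions'].round(2),RB.round(3))
E
```

```text
t 24.95 pos [ 0.5486 -0.0336  0.3   ] shift(tool) [-0.0017 -0.0628  0.0712] turn [ 0.8306 -0.0087  0.002 ] world turn [ 0.044 -0.829  0.005]
[-0.08  0.25  1.69 -0.01  1.24  1.46] [[ 0.044 -0.706  0.707]
 [-0.999 -0.031  0.031]
 [-0.    -0.707 -0.707]]
```

step_arm(deltas=[[0.03,0,0,0,0.06,0,0],[0.03,0,0,0,0.12,0,0],[0.03,0,0,0,0.13,0,0],[0.03,0,0,0,0.13,0,0],[0.03,0,0,0,0.13,0,0],[0.03,0,0,0,0.13,0,0],[0.03,0,0,0,0.08,0,0],[0.03,0,0,0,0,0,0],[0.03,0,0,0,0,0,0]])

```text
time_s: 25.85
ee_pos: [0.5433, -0.0219, 0.2912]
tool_rot: [-1.833, 1.745, -0.663]
wrist_force: [-0.1, 0.2, -3.7]
opening: 0.0418
```

```bash
python3 - <<'E'
from h import *
go([.608,-.03,.226],RB); grab('wrist','w27'); print(sensors.state()['joint_positions'].round(2))
E
```

```text
t 25.85 pos [ 0.5433 -0.0219  0.2912] shift(tool) [ 0.0116 -0.0044  0.0914] turn [0.0557 0.0072 0.0022] world turn [-0.001 -0.056 -0.007]
[-0.13 -0.    2.22  0.56  0.24  0.89]
```

View pics/w27.png

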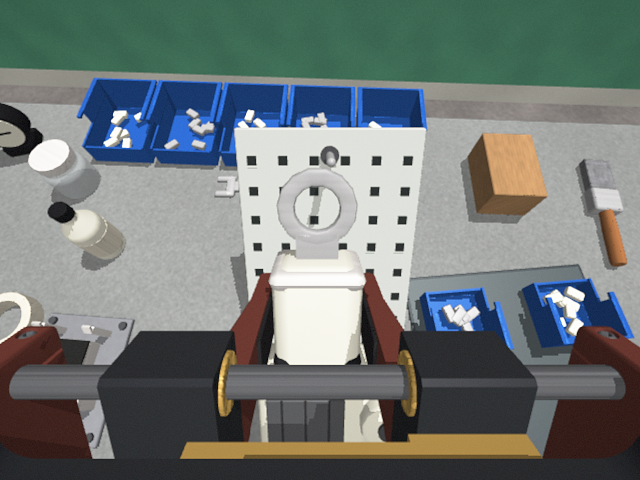

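```bash
cat >> h.py <<'E'
def RT(tilt): # tool tilted 'tilt' deg from vertical, in board's vertical plane
    a=np.radians(tilt-45); return R.from_rotvec(a*RB[:,0]).as_matrix()@RB
FOOT=np.array([.6985,-.0256,.206]); EYE=np.array([.0007,-.05,-.0117])
def tcp_for(h,tilt,du=0,foot=FOOT,eye=EYE): # eye centre h above board, du downslope
    return foot+NB*h+DB*du-RT(tilt)@eye
def ik(tcp,Rm,a=.586,b=.434,h=.183,L=.293):
    w=tcp-Rm[:,2]*L; r=np.hypot(w[0],w[1]); z=w[2]-h; D=np.hypot(r,z)
    q3=np.pi-np.arccos((a*a+b*b-D*D)/(2*a*b)); q2=np.arctan2(r,z)-np.arccos((a*a+D*D-b*b)/(2*a*D))
    bas=np.arctan2(w[1],w[0]); f=np.array([np.sin(q2+q3)*np.cos(bas),np.sin(q2+q3)*np.sin(bas),np.cos(q2+q3)])
    return q2,q3,np.arccos(f@Rm[:,2])
E
python3 - <<'E'
from h import *
s=sensors.state(); print(np.round(ik(s['ee_pos'],R.from_rotvec(s['tool_rot']).as_matrix()),3),s['joint_positions'].round(3))
print(RT(27)[:,2],RT(45)[:,2])
for t in (20,25,27,30,35,45,52):
    for h in (.07,.015): p=tcp_for(h,t); print(t,h,p.round(3),np.round(ik(p,RT(t)),3))
E
```

```text
[0.003 2.208 0.228] [-0.134 -0.004  2.22   0.556  0.24   0.892]
[ 0.45378912  0.02025276 -0.89087893] [ 0.70660808  0.03140036 -0.70690808]
20 0.07 [ 0.606 -0.029  0.227] [0.259 1.917 0.62 ]
20 0.015 [ 0.645 -0.027  0.188] [0.357 1.881 0.558]
25 0.07 [ 0.609 -0.029  0.224] [0.242 1.978 0.489]
25 0.015 [ 0.648 -0.027  0.185] [0.343 1.943 0.424]
27 0.07 [ 0.61  -0.029  0.222] [0.237 2.003 0.436]
27 0.015 [ 0.649 -0.027  0.183] [0.339 1.967 0.369]
30 0.07 [ 0.612 -0.029  0.22 ] [0.231 2.039 0.356]
30 0.015 [ 0.65  -0.027  0.181] [0.335 2.003 0.288]
35 0.07 [ 0.615 -0.029  0.217] [0.227 2.097 0.222]
35 0.015 [ 0.654 -0.027  0.178] [0.334 2.061 0.154]
45 0.07 [ 0.622 -0.028  0.212] [0.239 2.208 0.128]
45 0.015 [ 0.661 -0.027  0.173] [0.353 2.167 0.182]
52 0.07 [ 0.627 -0.028  0.209] [0.267 2.278 0.325]
52 0.015 [ 0.666 -0.026  0.17 ] [0.385 2.233 0.393]
```

```bash
python3 - <<'E'
from h import *
c=load('w27'); im=c['image'][:,:,::-1]
cv2.imwrite('pics/w27c.png',cv2.resize(im[120:260,230:430],None,fx=4,fy=4,interpolation=cv2.INTER_CUBIC))
P=cloud(c); m=np.zeros((480,640),bool); m[130:260,245:280]=1; m[130:260,360:410]=1
q=P[m]; q=q[np.isfinite(q).all(1)]
for i in range(8):
    ce=q.mean(0); n=np.linalg.svd(q-ce)[2][2]; d=(q-ce)@n; q=q[abs(d)<max(2*d.std(),8e-4)]
n*=np.sign(n[2]); print(n,ce,d.std(),'vs top plane',(ce-np.array([.6131,-.0294,.1205]))@NB)
E
```

```text
[-0.70617144 -0.03315239  0.70726432] [ 0.670883   -0.03347182  0.1782204 ] 0.0005402151997360447 vs top plane 0.00010093584669109562
```

View pics/w27c.png

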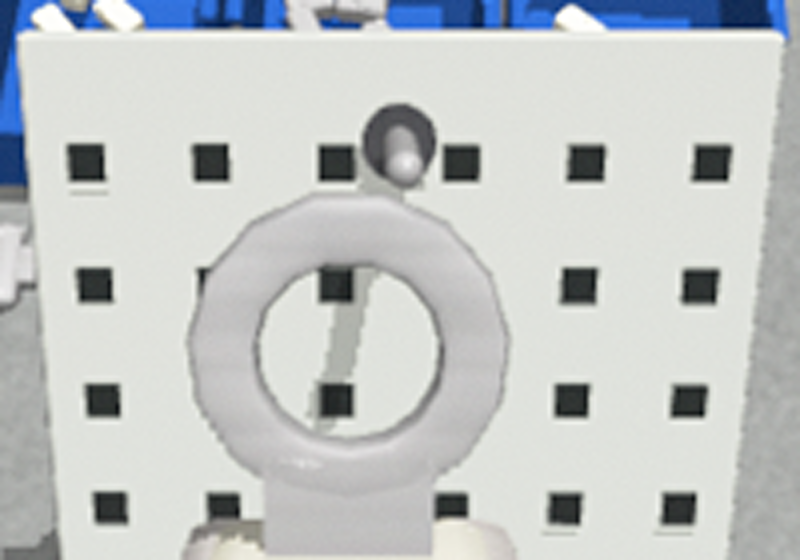

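```bash
cat >> h.py <<'E'
def onb(c,u,v,h,n=NB,p0=np.array([.6131,-.0294,.1205])):
    W=np.array(c['world_from_camera']); o=W[:3,3]; d=W[:3,:3]@np.array([(u-c['cx'])/c['f'],(v-c['cy'])/c['f'],1])
    return o+d*((p0+h*n-o)@n)/(d@n)
E
python3 - <<'E'
from h import *
c=load('w27'); 
px=lambda x,y:((x+.5)/4-.5+230,(y+.5)/4-.5+120)
a=onb(c,*px(399,143),.004)-.004*NB; b=onb(c,*px(404,163),.046); print('foot',a,'tip->foot',b-.046*NB, b)
top=[onb(c,*px(20,35),0),onb(c,*px(783,35),0)]; print('top edge',top,(top[0]+top[1])/2, np.linalg.norm(top[0]-top[1]),'foot+25up',a-.025*DB)
# eye in tool from this view
T=np.array(c['tool_from_camera']); u,v=px(348,352); d=T[:3,:3]@np.array([(u-c['cx'])/c['f'],(v-c['cy'])/c['f'],1]); o=T[:3,3]; print('eye tool', o+d*(-.0147-o[2])/d[2])
t=load('top0'); print([onb(t,(195+.5)/4-.5+300,(y+.5)/4-.5+130,h) for y,h in ((84,.004),(96,.046))])
E
```

```text
foot [ 0.6991387  -0.02653688  0.20662937] tip->foot [ 0.70033733 -0.0263311   0.20783662] [ 0.66783336 -0.02777552  0.2403544 ]
top edge [array([0.71202137, 0.06255622, 0.22346402]), array([ 0.72029826, -0.11437066,  0.22387843])] [ 0.71615982 -0.02590722  0.22367122] 0.17712086164385746 foot+25up [ 0.71679429 -0.02575936  0.224312  ]
eye tool [ 0.0009014  -0.05065342 -0.0147    ]
[array([ 0.69927255, -0.02550911,  0.21246725]), array([ 0.67788615, -0.02285284,  0.25062158])]
```

```bash
sed -i 's/^FOOT=.*/FOOT=np.array([.699,-.0265,.2065]); EYE=np.array([.0008,-.0505,-.0117])/' h.py; python3 - <<'E'
from h import *
p=tcp_for(.072,32); print(p); go(p,RT(32)); print(ik(p,RT(32)))
E
```

```text
[ 0.61150825 -0.02957255  0.22070417]
t 25.9 pos [ 0.5435 -0.0219  0.2912] shift(tool) [ 0.0114 -0.0034  0.0976] turn [-0.1711  0.007   0.0034] world turn [-0.012  0.171 -0.007]
(np.float64(0.22472623070971687), np.float64(2.0628673963548927), np.float64(0.30563634490433145))
```

step_arm(deltas=[[0.03,0.004,0,0,-0.08,0,0],[0.03,0.004,0,0,-0.09,0.005,0.003],[0.03,0,0,0,0,0,0],[0.03,0,0,0,0,0,0]])

```text
time_s: 26.3
ee_pos: [0.546, -0.0301, 0.2921]
tool_rot: [-1.948, 1.863, -0.529]
wrist_force: [-0.7, 0.6, -4.0]
opening: 0.042
```

```bash
python3 - <<'E'
from h import *
p=tcp_for(.072,32); go(p,RT(32)); print(sensors.state()['joint_positions'].round(2))
E
```

```text
t 26.3 pos [ 0.546  -0.0301  0.2921] shift(tool) [ 0.0022 -0.0184  0.0951] turn [ 0.0074 -0.0017  0.001 ] world turn [ 0.002 -0.007  0.   ]
[-0.13  0.02  2.1   0.19  0.48  1.26]
```

step_arm(deltas=[[0.03,0.001,-0.004,0.015,0,0,0],[0.03,0.001,-0.005,0.02,0,0,0],[0.03,0,-0.005,0.02,0,0,0],[0.03,0,-0.003,0.015,0,0,0],[0.03,0,0,0,0,0,0]])

```text
time_s: 26.8
ee_pos: [0.5984, -0.0288, 0.2394]
tool_rot: [-1.944, 1.859, -0.533]
wrist_force: [-1.3, 0.2, -4.3]
opening: 0.0416
```

```bash
python3 - <<'E'
from h import *
p=tcp_for(.072,32); go(p,RT(32)); print(sensors.state()['joint_positions'].round(2)); grab('wrist','w28')
E
```

```text
t 26.8 pos [ 0.5984 -0.0288  0.2394] shift(tool) [ 0.0013 -0.0012  0.0227] turn [ 0.0012 -0.0011  0.001 ] world turn [ 0.002 -0.001 -0.   ]
[-0.11  0.19  2.06  0.23  0.35  1.22]
```

View pics/w28.png

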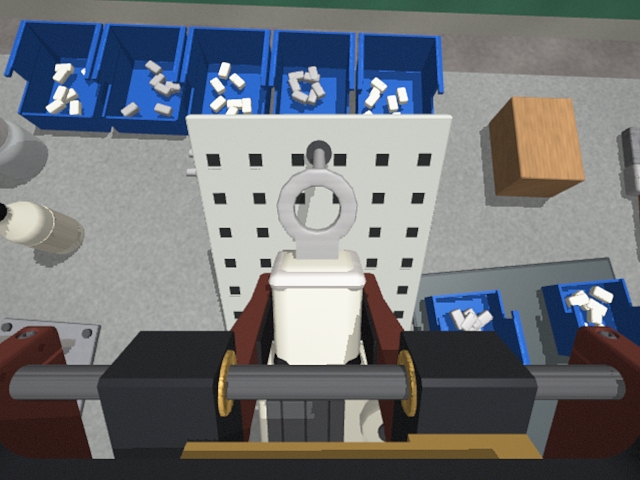

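step_arm(deltas=[[0.03,0.001,-0.001,0.01,0,0,0],[0.03,0,0,0.01,0,0,0],[0.03,0,0,0,0,0,0]])

```text
time_s: 27.15
ee_pos: [0.6095, -0.0293, 0.2234]
tool_rot: [-1.943, 1.857, -0.535]
wrist_force: [-0.8, -0.7, -5.0]
opening: 0.0418
```

```bash
python3 - <<'E'
from h import *
p=tcp_for(.072,32); go(p,RT(32)); print(sensors.state()['joint_positions'].round(2)); c=grab('wrist','w29')
im=c['image'][:,:,::-1]
cv2.imwrite('pics/w29c.png',cv2.resize(im[110:270,240:400],None,fx=4,fy=4,interpolation=cv2.INTER_CUBIC))
E
```

```text
t 27.15 pos [ 0.6095 -0.0293  0.2234] shift(tool) [ 0.0004 -0.0003  0.0034] turn [-0.001  -0.0013  0.0011] world turn [ 0.002  0.001 -0.   ]
[-0.11  0.23  2.05  0.26  0.32  1.2 ]
```

View pics/w29c.png

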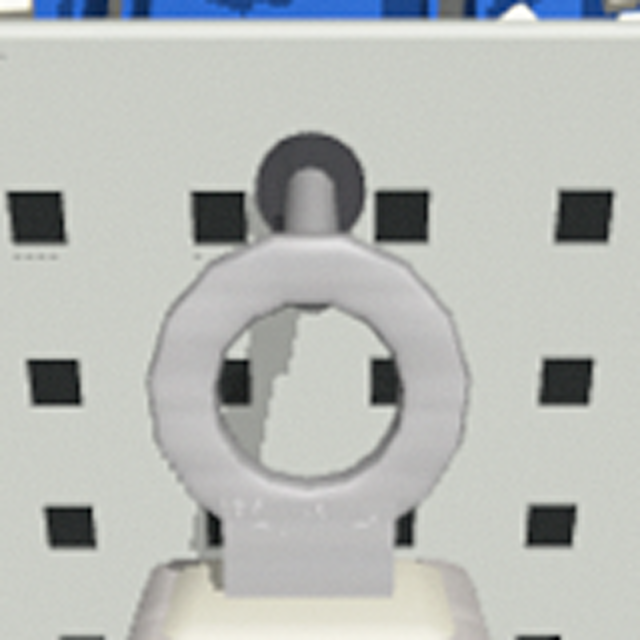

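```bash
python3 - <<'E'
from h import *
c=load('w29')
for h in (0,.046,.0745,.0775):
    u,v=proj(c,FOOT+NB*h); print(h,((u+.5-240)*4-.5).round(0),((v+.5-110)*4-.5).round(0))
s=c['state'];Rm=R.from_rotvec(s['tool_rot']).as_matrix(); e=s['ee_pos']+Rm@EYE; print('eye h',(e-FOOT)@NB,'down',(e-FOOT)@DB,'y',(e-FOOT)@RB[:,0])
E
```

```text
0 310.0 186.0
0.046 310.0 294.0
0.0745 311.0 388.0
0.0775 311.0 400.0
eye h 0.07540429246587654 down -0.00048772538850488933 y -0.0004280336205396216
```

step_arm(deltas=[[0.03,0,-0.002,0.008,0,0,0],[0.03,0,-0.002,0.01,0,0,0],[0.03,0,-0.002,0.01,0,0,0],[0.03,0,0,0,0,0,0]])

```text
time_s: 27.6
ee_pos: [0.6315, -0.0286, 0.2027]
tool_rot: [-1.941, 1.856, -0.538]
wrist_force: [0.0, -0.3, -4.7]
opening: 0.0416
```

```bash
cat >> h.py <<'E'
def eyeinfo():
    s=sensors.state();Rm=R.from_rotvec(s['tool_rot']).as_matrix(); e=s['ee_pos']+Rm@EYE; print('t',s['time_s'],'eye h',((e-FOOT)@NB).round(4),'down',((e-FOOT)@DB).round(4),'y',((e-FOOT)@RB[:,0]).round(4),'F',s['wrist_force'].round(1),'q',s['joint_positions'].round(2))
    print('turn to RT32',R.from_matrix(Rm.T@RT(32)).as_rotvec().round(3),'-n in tool',(Rm.T@-NB).round(3),'down in tool',(Rm.T@DB).round(3))
E
python3 - <<'E'
from h import *
eyeinfo(); c=grab('wrist','w30')
im=c['image'][:,:,::-1]
cv2.imwrite('pics/w30c.png',cv2.resize(im[110:270,240:400],None,fx=4,fy=4,interpolation=cv2.INTER_CUBIC))
E
```

```text
t 27.6 eye h 0.0453 down -0.0014 y -0.0002 F [ 0.  -0.3 -4.7] q [-0.1   0.3   2.02  0.28  0.28  1.18]
turn to RT32 [-0.003 -0.002  0.001] -n in tool [-0.001 -0.222  0.975] down in tool [-0.002  0.975  0.222]
```

View pics/w30c.png

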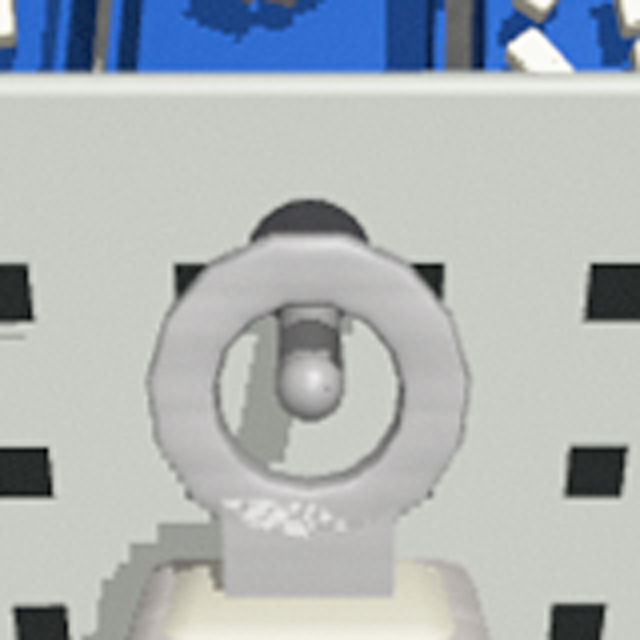

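step_arm(deltas=[[0.03,0,-0.001,0.008,0,0,0],[0.03,0,-0.002,0.008,0,0,0],[0.03,0,-0.002,0.006,0,0,0],[0.03,0,0,0,0,0,0]])

```text
time_s: 28.05
ee_pos: [0.6486, -0.0278, 0.1856]
tool_rot: [-1.941, 1.856, -0.538]
wrist_force: [-0.3, 0.2, -4.6]
opening: 0.0417
```

```bash
python3 - <<'E'
from h import *
eyeinfo(); c=grab('wrist','w31'); s=grab('scene','s31')
cv2.imwrite('pics/w31c.png',cv2.resize(c['image'][110:270,240:400,::-1],None,fx=3,fy=3,interpolation=cv2.INTER_CUBIC))
cv2.imwrite('pics/s31c.png',cv2.resize(s['image'][150:350,150:370,::-1],None,fx=3,fy=3,interpolation=cv2.INTER_CUBIC))
E
```

```text
t 28.05 eye h 0.0211 down -0.0014 y -0.0002 F [-0.3  0.2 -4.6] q [-0.1   0.35  2.    0.3   0.25  1.16]
turn to RT32 [-0.003 -0.002  0.001] -n in tool [-0.001 -0.222  0.975] down in tool [-0.002  0.975  0.222]
```

View pics/w31c.png

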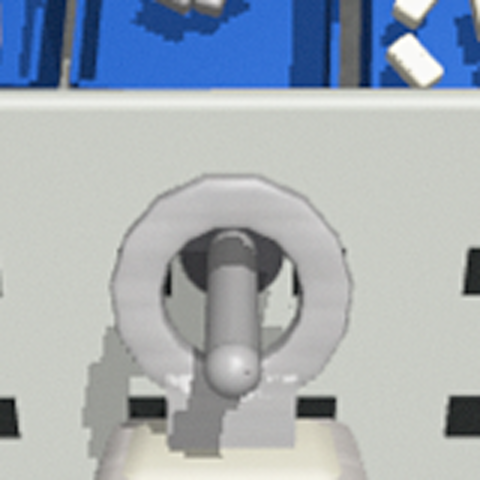

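View pics/s31c.png

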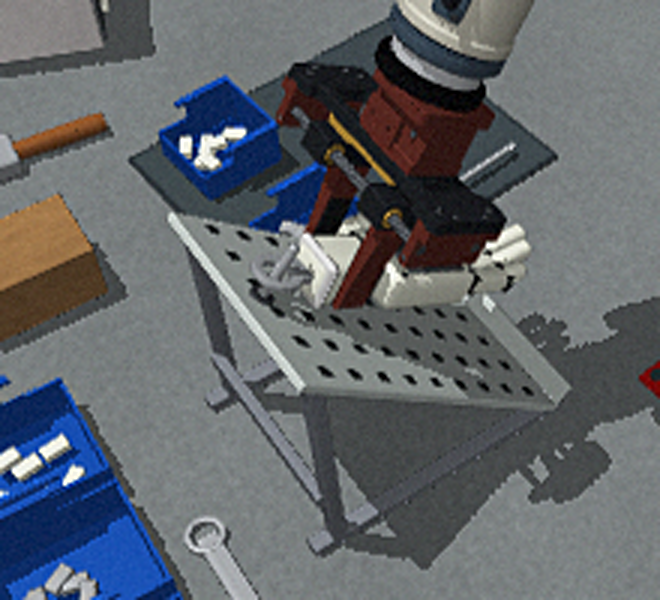

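step_arm(deltas=[[0.03,0,0.002,0.003,0,0,0],[0.03,0,0.002,0.003,0,0,0],[0.03,0,0,0,0,0,0]])

```text
time_s: 28.45
ee_pos: [0.6477, -0.0278, 0.1786]
tool_rot: [-1.941, 1.856, -0.538]
wrist_force: [-0.8, 0.4, -5.1]
opening: 0.042
```

```bash
python3 - <<'E'
from h import *
eyeinfo()
E
```

```text
t 28.45 eye h 0.0168 down 0.0041 y -0.0002 F [-0.8  0.4 -5.1] q [-0.1   0.36  2.    0.32  0.23  1.14]
turn to RT32 [-0.004 -0.002  0.001] -n in tool [-0.001 -0.221  0.975] down in tool [-0.002  0.975  0.221]
```

Now loosen the grip gradually so the fingers pivot down onto the board.

step_arm(deltas=[[0.03,0,0,0,0,0,0],[0.03,0,0,0,0,0,0]], grip_force=20)

```text
time_s: 28.65
ee_pos: [0.6476, -0.0279, 0.1786]
tool_rot: [-1.941, 1.856, -0.538]
wrist_force: [0.4, -0.3, -5.2]
opening: 0.042
```

step_arm(deltas=[[0.03,0,0,0,0,0,0],[0.03,0,0,0,0,0,0]], grip_force=10)

```text
time_s: 28.85
ee_pos: [0.6474, -0.0279, 0.1788]
tool_rot: [-1.941, 1.856, -0.538]
wrist_force: [-0.7, -0.8, -3.0]
opening: 0.0421
```

```bash
python3 - <<'E'
from h import *
eyeinfo(); c=grab('wrist','w32'); s=grab('scene','s32')
cv2.imwrite('pics/s32c.png',cv2.resize(s['image'][150:350,150:370,::-1],None,fx=3,fy=3,interpolation=cv2.INTER_CUBIC))
E
```

```text
t 28.85 eye h 0.0172 down 0.0043 y -0.0002 F [-0.7 -0.8 -3. ] q [-0.1   0.36  2.    0.32  0.23  1.14]
turn to RT32 [-0.004 -0.002  0.001] -n in tool [-0.001 -0.221  0.975] down in tool [-0.002  0.975  0.221]
```

View pics/s32c.png

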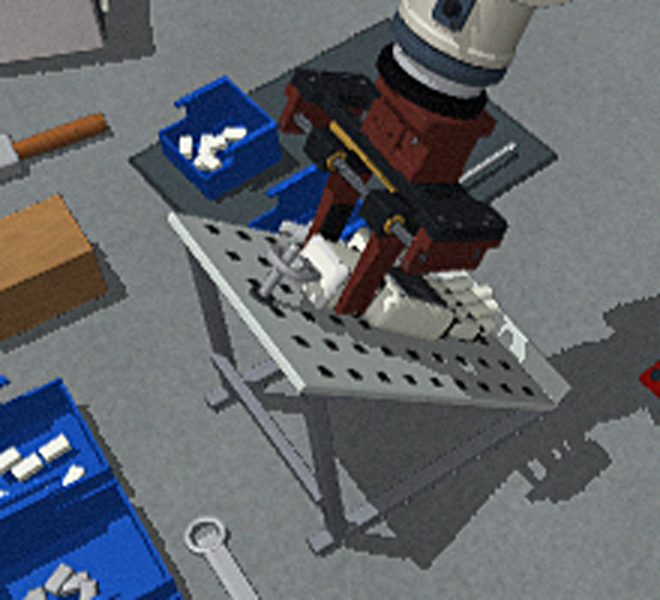

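View pics/w32.png

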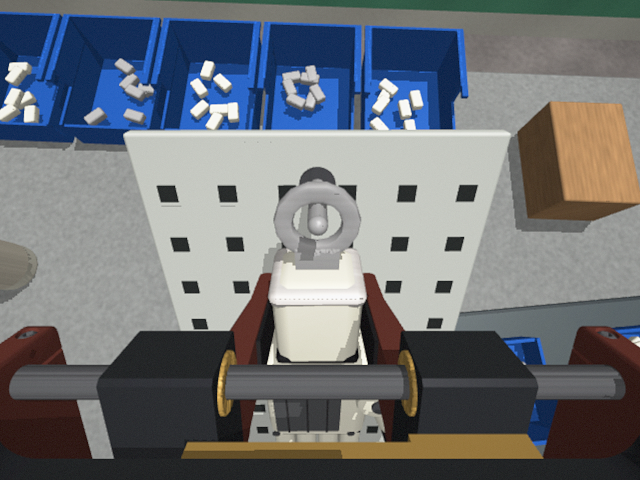

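```bash
python3 - <<'E'
from h import *
s=sensors.state(); print('tcp h',(s['ee_pos']-FOOT)@NB,'down',(s['ee_pos']-FOOT)@DB)
c=load('w32'); T=np.array(c['tool_from_camera']); P=cloud(c)
m=np.zeros((480,640),bool); m[180:245,275:360]=1
h=(P-FOOT)@NB; 
for v,u in [(190,317),(215,285),(215,348),(240,300),(280,317),(320,317),(222,318)]: print(u,v,'h',h[v,u].round(4),'down',((P[v,u]-FOOT)@DB).round(4))
E
```

```text
tcp h 0.016947040651590323 down 0.05611703237727296
317 190 h 0.0343 down -0.0112
285 215 h 0.0337 down 0.0001
348 215 h 0.0337 down 0.0
300 240 h 0.0321 down 0.013
317 280 h 0.0385 down 0.0298
317 320 h 0.0453 down 0.0471
318 222 h 0.0445 down -0.0026
```

step_arm(deltas=[[0.03,0,-0.001,0.003,0,0,0],[0.03,0,-0.001,0.003,0,0,0],[0.03,0,0,0,0,0,0]], grip_force=8)

```text
time_s: 29.25
ee_pos: [0.6533, -0.0277, 0.1754]
tool_rot: [-1.94, 1.855, -0.54]
wrist_force: [-0.7, -0.0, -3.1]
opening: 0.0416
```

```bash
python3 - <<'E'
from h import *
s=sensors.state(); print('tcp h',(s['ee_pos']-FOOT)@NB,'down',(s['ee_pos']-FOOT)@DB); eyeinfo()
c=grab('wrist','w33');P=cloud(c);h=(P-FOOT)@NB
for v,u in [(190,317),(215,285),(215,348),(240,300),(280,317),(320,317),(222,318)]: print(u,v,'h',h[v,u].round(4),'down',((P[v,u]-FOOT)@DB).round(4))
E
```

```text
tcp h 0.010356820782450954 down 0.05432450280899636
t 29.25 eye h 0.0107 down 0.0025 y -0.0001 F [-0.7 -0.  -3.1] q [-0.09  0.37  1.99  0.33  0.23  1.13]
turn to RT32 [-0.005 -0.002  0.001] -n in tool [-0.002 -0.22   0.976] down in tool [-0.001  0.976  0.22 ]
317 190 h 0.0245 down -0.0116
285 215 h 0.025 down -0.0005
348 215 h 0.0245 down -0.0003
300 240 h 0.0235 down 0.0125
317 280 h 0.0313 down 0.0285
317 320 h 0.0386 down 0.0455
318 222 h 0.0361 down -0.0033
```

View pics/w33.png

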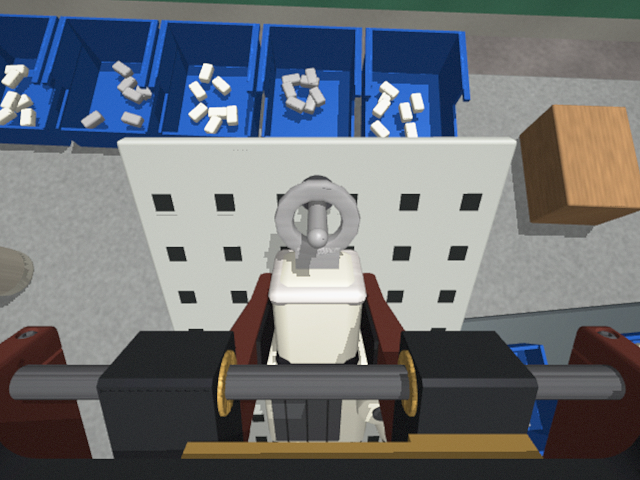

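step_arm(deltas=[[0.03,0,0,0.003,0,0,0],[0.03,0,0.003,0.001,0,0,0],[0.03,0,0.003,0,0,0,0],[0.03,0,0,0,0,0,0]])

```text
time_s: 29.7
ee_pos: [0.6535, -0.0281, 0.1715]
tool_rot: [-1.935, 1.851, -0.548]
wrist_force: [-2.3, -0.6, -1.1]
opening: 0.0421
```

```bash
python3 - <<'E'
from h import *
s=sensors.state(); print('tcp h',(s['ee_pos']-FOOT)@NB,'down',(s['ee_pos']-FOOT)@DB); eyeinfo()
c=grab('wrist','w34');P=cloud(c);h=(P-FOOT)@NB
cv2.imwrite('pics/w34c.png',cv2.resize(c['image'][160:380,220:420,::-1],None,fx=3,fy=3,interpolation=cv2.INTER_CUBIC)[:600])
for v,u in [(190,317),(215,285),(215,348),(240,300),(280,317),(320,317),(222,318)]: print(u,v,'h',h[v,u].round(4),'down',((P[v,u]-FOOT)@DB).round(4))
E
```

```text
tcp h 0.007496412498804984 down 0.056923964618936854
t 29.7 eye h 0.0082 down 0.0051 y 0.0003 F [-2.3 -0.6 -1.1] q [-0.1   0.38  2.    0.36  0.21  1.1 ]
turn to RT32 [-0.013 -0.003  0.001] -n in tool [-0.003 -0.212  0.977] down in tool [-0.002  0.977  0.212]
317 190 h 0.0216 down -0.0086
285 215 h 0.0212 down 0.0029
348 215 h 0.0205 down 0.0031
300 240 h 0.0204 down 0.0156
317 280 h 0.0284 down 0.0315
317 320 h 0.0367 down 0.0475
318 222 h 0.0395 down -0.0035
```

View pics/w34c.png

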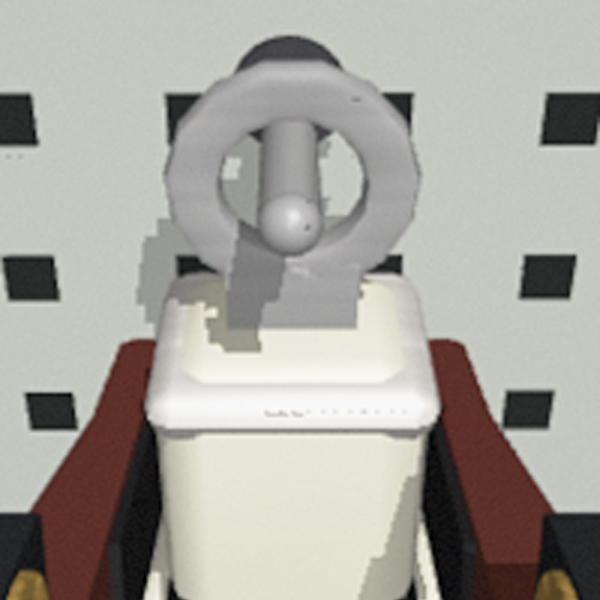

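step_arm(deltas=[[0.05,0,0,0,0,0,0],[0.06,0,0,0,0,0,0],[0.0878,0,0,0,0,0,0],[0.0878,0,0,0,0,0,0]])

```text
time_s: 30.15
ee_pos: [0.6544, -0.0285, 0.1722]
tool_rot: [-1.934, 1.85, -0.55]
wrist_force: [0.4, -0.1, -0.1]
opening: 0.0704
```

```bash
python3 - <<'E'
from h import *
eyeinfo()
c=grab('wrist','w35');P=cloud(c);h=(P-FOOT)@NB
s=grab('scene','s35')
cv2.imwrite('pics/s35c.png',cv2.resize(s['image'][150:350,150:370,::-1],None,fx=3,fy=3,interpolation=cv2.INTER_CUBIC))
for v,u in [(190,317),(215,285),(215,348),(240,300),(280,317),(320,317),(222,318)]: print(u,v,'h',h[v,u].round(4),'down',((P[v,u]-FOOT)@DB).round(4))
E
```

```text
t 30.15 eye h 0.0082 down 0.004 y 0.0007 F [ 0.4 -0.1 -0.1] q [-0.1   0.38  2.    0.36  0.21  1.1 ]
turn to RT32 [-0.015 -0.004  0.001] -n in tool [-0.004 -0.21   0.978] down in tool [-0.002  0.978  0.21 ]
317 190 h 0.0215 down -0.0096
285 215 h 0.0221 down 0.0013
348 215 h 0.0213 down 0.0017
300 240 h 0.0191 down 0.0153
317 280 h 0.0285 down 0.0303
317 320 h 0.0363 down 0.0467
318 222 h 0.0371 down -0.0034
```

View pics/w35.png

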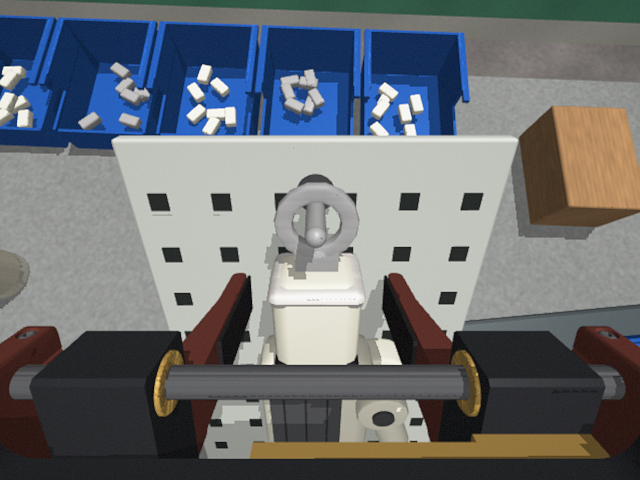

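View pics/s35c.png

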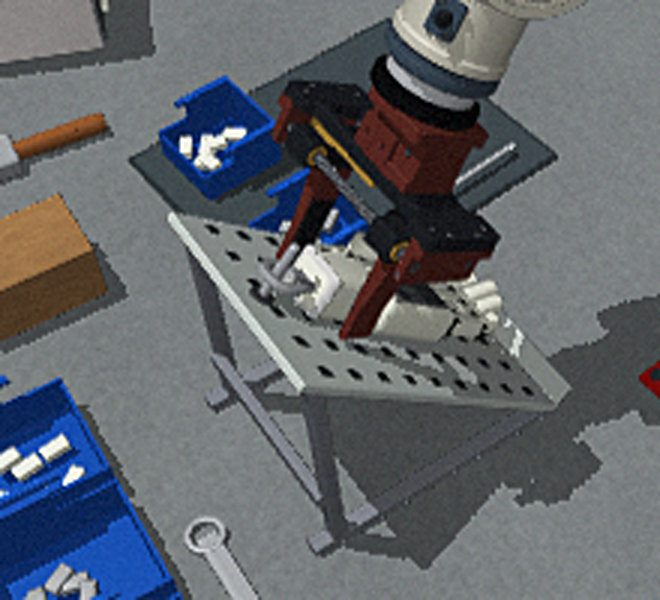

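step_arm(deltas=[[0.0878,0,0,0,0,0,0],[0.0878,0,0,-0.005,0,0,0],[0.0878,0,0.001,-0.01,0,0,0],[0.0878,0,0.002,-0.015,0,0,0],[0.0878,0,0.003,-0.025,0,0,0],[0.0878,0,0,-0.03,0,0,0],[0.0878,0,0,-0.03,0,0,0],[0.0878,0,0,-0.03,0,0,0],[0.0878,0,0,0,0,0,0],[0.0878,0,0,0,0,0,0]])

```text
time_s: 31.25
ee_pos: [0.5643, -0.0321, 0.2979]
tool_rot: [-1.934, 1.851, -0.553]
wrist_force: [-0.5, 0.4, 0.3]
opening: 0.0878
```

```bash
python3 - <<'E'
from h import *
eyeinfo()
c=grab('wrist','w36');s=grab('scene','s36');t=grab('top','t36')
cv2.imwrite('pics/s36c.png',cv2.resize(s['image'][150:350,150:370,::-1],None,fx=3,fy=3,interpolation=cv2.INTER_CUBIC))
E
```

```text
t 31.25 eye h 0.1608 down -0.0212 y 0.0003 F [-0.5  0.4  0.3] q [-0.12  0.04  2.07  0.19  0.47  1.26]
turn to RT32 [-0.016 -0.006  0.001] -n in tool [-0.006 -0.21   0.978] down in tool [-0.003  0.978  0.21 ]
```

View pics/w36.png

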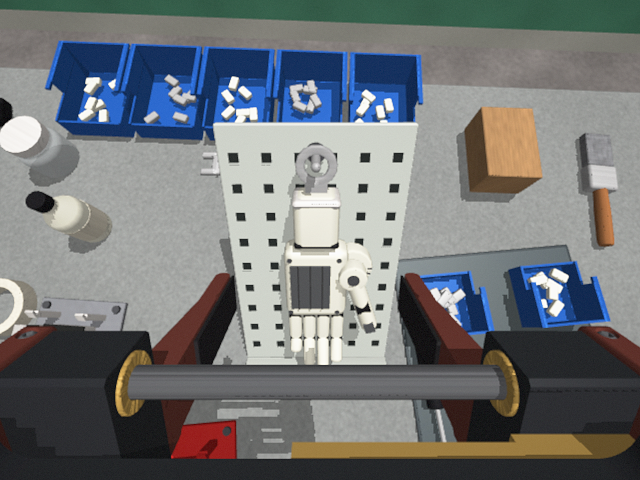

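View pics/s36c.png

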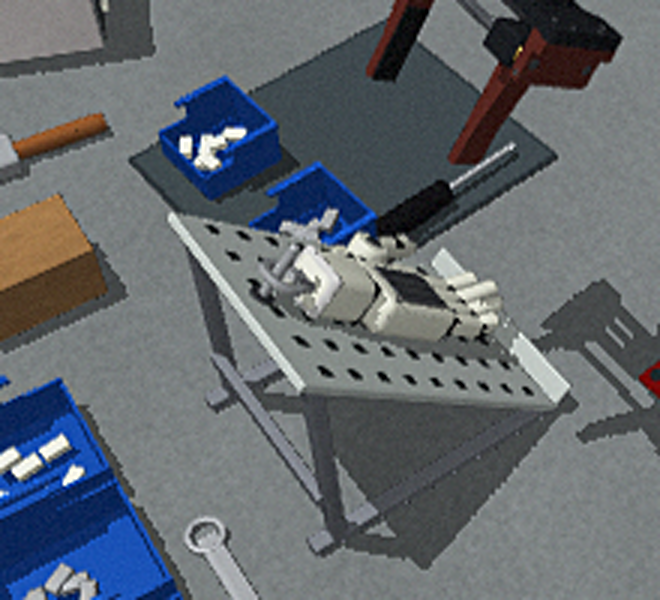

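View pics/t36.png

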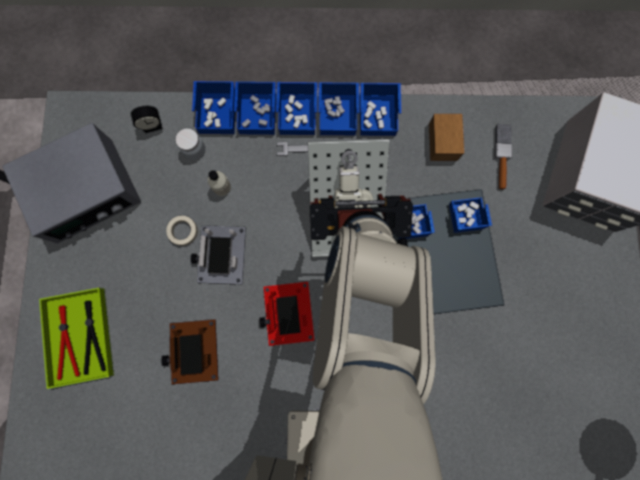

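```bash
python3 - <<'E'
from h import *
c=load('w36'); cv2.imwrite('pics/w36c.png',cv2.resize(c['image'][130:370,250:410,::-1],None,fx=2.5,fy=2.5,interpolation=cv2.INTER_CUBIC))
P=cloud(c);h=(P-FOOT)@NB
for v,u in [(220,317),(260,300),(290,300),(325,315),(260,335),(145,312),(280,353)]: print(u,v,h[v,u].round(4))
E
```

```text
317 220 0.036
300 260 0.0328
300 290 0.0334
315 325 -0.0005
335 260 0.0333
312 145 0.0186
353 280 0.041
```

View pics/w36c.png

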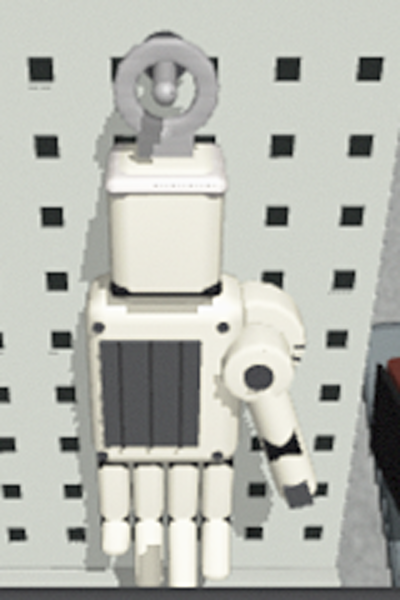

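```bash
python3 - <<'E'
from h import *
c=load('w36'); f=lambda x,y,h:onb(c,(x+.5)/2.5-.5+250,(y+.5)/2.5-.5+130,h)
def ang(a,b): d=b-a; return np.degrees(np.arctan2(d@RB[:,0],d@DB)),np.linalg.norm(d)
p=f(258,376,.04); t=f(299,494,.036); m=f(283,448,.04)
e=f(165,90,.021); b=(f(187,457,.032)+f(103,456,.032))/2; a=(f(98,327,.032)+f(222,327,.032))/2
print('thumb tip',ang(p,t),'mid',ang(p,m),'hand (screws)',ang(a,b),'eye',(e-FOOT)@DB)
E
```

```text
thumb tip (np.float64(18.156159185452413), np.float64(0.0707040130262433)) mid (np.float64(18.503155199947127), np.float64(0.039068247758780116)) hand (screws) (np.float64(-5.530902519016446), np.float64(0.06692370671118825)) eye 0.006053284122061606
```

```bash
python3 - <<'E'
from h import *
a=load('w36')
c=grab('wrist','w37'); print('diff',np.abs(a['image'][130:360,240:400].astype(int)-c['image'][130:360,240:400]).mean(), sensors.state()['time_s'])
t0,t1=load('top0'),load('t36'); d=np.abs(t0['image'].astype(int)-t1['image']).max(2)
print('tape/glue px changed',(d[160:250,160:235]>40).sum()); s0,s1=load('scene0'),load('s36'); d=np.abs(s0['image'].astype(int)-s1['image']).max(2); print('screwdriver px changed',(d[195:235,275:325]>40).sum())
b=np.hstack([x['image'][185:245,260:340,::-1] for x in (s0,s1)]); cv2.imwrite('pics/sd.png',cv2.resize(b,None,fx=4,fy=4))
E
```

```text
diff 5.64445652173913 31.45
tape/glue px changed 0
screwdriver px changed 265
```

View pics/sd.png

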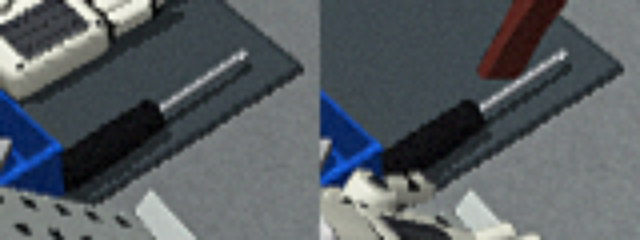

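step_arm(deltas=[[0.0878,0,0,0,0,0,0],[0.0878,0,0,0,0,0,0],[0.0878,0,0,0,0,0,0],[0.0878,0,0,0,0,0,0],[0.0878,0,0,0,0,0,0]])

```text
time_s: 31.95
ee_pos: [0.5643, -0.0317, 0.2922]
tool_rot: [-1.939, 1.856, -0.543]
wrist_force: [0.4, 0.3, 0.7]
opening: 0.0878
```

```bash
python3 - <<'E'
from h import *
a=load('s36'); s=grab('scene','s38'); d=np.abs(a['image'].astype(int)-s['image']).max(2); print((d[215:270,225:320]>30).sum(), sensors.state()['time_s'], sensors.state()['wrist_force'])
print(manip.job_done())
E
```

```text
8 32.0 [-0.2445378  -0.17302407 -0.84789943]
the job is handed in; nothing more can be done
None
```

I laid the hand palm up in the grey cradle and let go. I then clicked the thumb from notch 2 to 3 and from 3 to 4, with a pause in each, and hung the hand by its wrist eye on the rack peg. The job was handed in at 32.0 s.

**Last checks**
- **Hand:** the eye is on the peg and the hand's back lies flat on the board. The palm's top measures 33 mm above the board; 32 mm was expected. Nothing at the rack moved over the last half second before hand-in.
- **Thumb:** it lies about 18° off the board's down-slope line, with the hand in line with the board by eye, so about 72°, which is notch 4.
- **Bystanders:** the bottle and tape images are unchanged from the start. The screwdriver looks unmoved beside its first picture. The robot is clear of everything.

**Disagreements and workarounds**
- One early thumb reading after the second click gave 65°. The gripper was hiding the tip; a second reading along the bar gave 72°.
- In the last picture, a line taken through the palm screws put the hand 5.5° askew. I took one screw point to be misread, because the wrist, palm edges and fingers line up straight.
- The arm could not hold the full 45° tilt near the rack. I threaded the eye on at about 32°, then eased the grip so the hand swung down onto the board before I let go.

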